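# Put the mug away under the worktop rack

### The arm

A 6-joint arm with a two-finger parallel gripper is mounted at the origin on the work surface. World frame = base frame: x ahead of the robot, y to its left, z up, the work surface at z = 0. Lengths are in m, angles in rad, forces in N, time in s.
With the tool pointing down it reaches from about 0.325 to 0.9 m from the base axis. Payload 3.5 kg.
Tool frame: the origin (TCP) lies at the very end of the fingers, on their centre line; the grasp point (between the pads) lies 19 mm behind it (ctrl.grip_depth is the distance from the TCP to the grasp point, in m); z points along the fingers, y is the direction in which the jaws open and shut (so a half turn about z gives the same grasp; the last joint's range is limited). The gripper opens to 85 mm and grips with 20 to 120 N. Pads are 22 mm wide; open, the fingers measure 114 mm over their backs; the gripper's body (76 mm by 85 mm) begins 54 mm behind the grasp point. The pads swing forward as they close: fully open they stand 13 mm farther back than shut.
Start: joints at [-1.3, 0.276, -0.026, 1.268, 0, 1.467], TCP at [0.228, -0.582, 0.231] pointing down, gripper open.
Joint ranges: [-3.12, 3.12], [-0.85, 1.88], [-1.08, 1.24], [-1.95, 2.15], [-1.57, 1.53], [-3.14, 3.14]. Speed limits (rad/s): [2.57, 2.57, 3.14, 3.14, 3.14, 3.14].

### API

Orientations are given as a rotation vector (axis times angle).
In Python, from rig import ctrl gives the robot as it stands.
- The arm moves only by the tool carry_out, never from a script. Its argument "moves" is a list of rows, each an object with "linear": the shift along the tool's x, y, z normalised to -1 to 1, where 1 is 25 mm, a list of three; "rotation": the turn, a rotation vector about the tool's x, y, z normalised to -1 to 1, where 1 is 0.1 rad, a list of three; "gripper": the closure in counts, from 0 (fully open) to 255 (shut). In form: [{"linear": [dx, dy, dz], "rotation": [wx, wy, wz], "gripper": gripper}, ...]. A call has 1 to 5 rows; each row shifts and turns the pose as measured when the row begins, along the tool's axes as they then stand; what a row does not reach is not made up. A row lasts 1/10 s, in which the tool goes at most 50 mm and 8.59 degrees, less where a joint would pass 70% of its speed; a pose out of reach is approached as far as the arm can. A call with a number of a shift or a turn outside -1 to 1 is refused whole. A call with a gripper value outside its range is refused whole. The fingers move at their own pace and stop on an object; "newtons" is the grip in N (left out, the last holds). Time passes only in rows, so rows that do not move let the fingers close. It gives the time, the measured TCP pose, the force and the opening at its end, in the units of the state.
- ctrl.state(): the state, without advancing time (a new reading comes with each control period).
- ctrl.grab_frame(name): name is "scene" or "top"; returns a dict with "frame" (384x512x3 uint8, blue, green, red), "range_z" (384x512 float32, m along the optical axis (not along the pixel's ray), 0 where there is no reading), "fx", "fy", "cx", "cy" (pixels), "dist" ([k1, k2, p1, p2, k3] as OpenCV has them; the pictures are not rectified), "origin" and "rotation" of the camera in the world. Camera axes: x right, y up, looking along -z (the intrinsics and any distortion apply to the point x, -y, -z); pixel columns grow to the right and rows downward; lengths in m; the calibration is good to about 2 mm. A picture is of the moment at which its call begins.
- ctrl.hand_in(): hands the job in, once; it reports no verdict.
The state is a dict: "time_s": time; "joint_positions": joint angles; "joint_velocities": joint speeds; "effort": joint torques, N m; "eef_pos": TCP position; "tcp_rot": TCP orientation; "contact_force": force on the tool from outside, world axes, zero at the start; "torque": the same for the moment, N m; "gripper_width": opening from 0.0 (shut) to 1.0 (fully open).
Only numpy, scipy, OpenCV 4.12 (cv2) and the standard library are available. Lean on these libraries where they do the work, as an engineer would, in place of code of your own. Each camera call takes 0.05 s, during which the arm holds its last target. There are 200 camera calls.

### The job

Put the mug away under the wire worktop rack: standing upright on the worktop in the gap between the sugar canister and the milk bottle, slid gently back until it meets the rack's rear rails, with its handle pointing straight out of the open front. Do not shift or tip the canister or the bottle, and leave the kettle and the spoon rest alone.

Things in the scene. Friction and masses are not known exactly. Their poses are not given: they have to be found in the camera images.
- rack: fixed chrome wire rack standing on the worktop, 359 mm wide (its y), 140 deep (its x), 208 high. Origin on the worktop under its middle; x points level from the open front to the rear, z up. 9 mm legs at its four corners only (x +-65, y +-175 mm), so the front is open between them. Two spice jars fixed on the deck at the +y end reach 277 mm above the worktop
- rack_front (a point): middle of the lower front edge of the rack's wire deck (the overhang), 198 mm above the worktop, 70 mm before the rack's origin; same axes as the rack
- rack_rails (a point): middle of the front faces of the rack's two 8 mm rear rails, 61.5 mm behind the rack's origin, 55 mm above the worktop; same axes as the rack. They run level across the whole width at heights 35 and 75 mm and stop the mug: fully home, its axis is 41 mm before this point. They are rigid: a firmly held mug meeting them at 20 mm/s knocks with about 35 N
- mug_centre (a point): loose white stoneware mug, about 0.3 kg, 82 mm outside diameter, 95 high, wall 5: too wide to grip across. This point is on its axis half-way up (47.5 mm above its foot). z points up; -x points level from the axis to the handle
- mug_handle (a point): middle of the upright outer bar of the mug's squared strap handle, 71 mm from the mug's axis, 54 mm above its foot; axes as mug_centre. The strap is 14 mm wide with flat sides (mug's y); the bar is 12 mm thick (mug's x) and stands from 24 to 84 mm above the foot, with 24 mm of open space between it and the mug's wall. Outermost face 77 mm from the axis
- canister: white plastic sugar canister with grey lid, a cylinder 96 mm in diameter and 140 high, loose, standing under the rack on one side of the gap (canister and bottle may stand either way round). Origin at the middle of its underside, z up
- bottle: empty clear glass milk bottle, loose, 188 mm high, body 64 mm in diameter up to a height of 105, then narrowing to a 41 mm mouth; stands under the rack on the other side of the gap. Origin at the middle of its underside, z up
- kettle: copper-toned steel kettle on its black base, body 160 mm in diameter, 206 mm high to its lid knob, black handle reaching 132 mm from the axis on its +x side, spout on its -x side. Origin at the middle of its underside
- spoon_rest: low wooden spoon rest, a round dish 90 mm across and 15 mm high with a tongue reaching 125 mm from the dish's middle along its -x. Origin at the underside of the dish's middle
Not all that is in view belongs to the job. Of the things like the bottle, leave any that is green or pink; of the rest the smaller one is meant.

How it is judged:
At the end, for the whole second after the job is handed in: Mug upright (4 deg) on the worktop under the rack between canister and bottle, within 4 mm of the rear rails, handle out of the open front within about 25 deg, released, at rest. Canister and bottle upright, moved under 15 mm; kettle, spoon rest under 20 mm (x of mug_centre in the frame of rack above 0.0165 m and y of mug_centre in the frame of rack between -0.035 and 0.035 m and x of mug_handle in the frame of rack below -0.044 m and angle between each of mug_centre, canister, bottle's own z axis and vertical below 0.07 rad and height (world z) of mug_centre below 0.0515 m and linear speed of mug below 0.01 m/s and distance of each of canister, bottle from where it was at the start of the episode below 0.015 m and distance of each of kettle, spoon_rest from where it was at the start of the episode below 0.02 m); the robot touches nothing.
It fails at once if the canister or the bottle is shoved more than 15 mm or tipped more than 12 degrees (distance of any of canister, bottle from where it was at the start of the episode above 0.015 m or angle between any of canister, bottle's own z axis and vertical above 0.21 rad).
It fails at once if the kettle or the spoon rest is shifted by more than 20 mm (distance of any of kettle, spoon_rest from where it was at the start of the episode above 0.02 m).
It fails at once if the mug is rammed against the rack (more than 60 N) (contact force between mug and rack above 60 N).
It fails at once if the mug is tipped over (more than 45 degrees) (angle between mug_centre's own z axis and vertical above 0.79 rad).
It also fails if it takes over 58 s, if anything falls off the work surface, if the arm or the gripper's body presses on something with over 40 N, if the wrist force passes 120 N, or if a joint passes its speed limit or range.

## Working session

There is one attempt and no reset: what is moved stays moved. The work goes in short steps, Python scripts to look and compute and a tool call to move; the robot and the scene stay as the last step left them, time stands still between calls to the robot, and variables do not carry over. Pictures are saved under pics/ and viewed, about 8 in all and at most 12, crops included, and the job is handed in when it is done.

Besides the shell and the picture viewer there is one more tool, called after ">>>" as name(argument=value, ...), one argument or row to a line, values as JSON. carry_out: Moves the arm, as the interface text tells. Scaled input: -1 to 1 covers 25 mm each way for a shift and 0.1 rad each way for a turn. Its arguments: {"type":"object","properties":{"moves":{"type":"array","items":{"type":"object","properties":{"linear":{"type":"array","items":{"type":"number","minimum":-1,"maximum":1}},"rotation":{"type":"array","items":{"type":"number","minimum":-1,"maximum":1}},"gripper":{"type":"number"}}}},"newtons":{"type":"number"}},"required":["moves"]}

```bash
mkdir -p pics; ls
cat > h.py <<'E'
import numpy as np, cv2
from rig import ctrl
from scipy.spatial.transform import Rotation as R
def cloud(f):
    d=f["range_z"]; h,w=d.shape
    K=np.array([[f["fx"],0,f["cx"]],[0,f["fy"],f["cy"]],[0,0,1]])
    uv=np.stack(np.meshgrid(np.arange(w),np.arange(h)),-1).reshape(-1,1,2).astype(np.float64)
    n=cv2.undistortPoints(uv,K,np.array(f["dist"])).reshape(h,w,2)
    c=np.stack([n[...,0]*d,-n[...,1]*d,-d],-1)
    rot=np.array(f["rotation"]); rot=rot if rot.shape==(3,3) else R.from_rotvec(rot).as_matrix()
    P=c@rot.T+np.array(f["origin"]); P[d==0]=np.nan
    return P
E
python3 - <<'E'
from h import *
for n in ("scene","top"):
    f=ctrl.grab_frame(n); cv2.imwrite(f"pics/{n}0.png",f["frame"]); np.savez(f"{n}0.npz",P=cloud(f),F=f["frame"])
    print(n,f["origin"],np.array(f["rotation"]).shape,f["dist"],f["fx"])
print(ctrl.state())
E
```

```text
pics
scene [ 0.19685217 -0.02449793  1.42298121] (3,) [-0.13173096  0.          0.          0.          0.        ] 456.6455656595854
top [0.2795782  0.04594278 1.73104583] (3,) [-0.09861221  0.          0.          0.          0.        ] 459.21526836322016
{'time_s': 0.1, 'joint_positions': array([-1.30037382e+00,  2.77135048e-01, -2.77705546e-02,  1.26799431e+00,
        9.08019398e-06,  1.46742614e+00]), 'joint_velocities': array([-2.45173352e-05, -1.53615352e-03,  2.79041955e-03, -3.40297527e-04,
       -1.06981139e-03,  2.58160849e-04]), 'effort': array([ 5.47573254e-04, -4.46708143e+01,  2.96128643e+01,  8.42339534e-03,
       -5.90799891e-05,  5.40776298e-06]), 'eef_pos': array([ 0.2280362 , -0.58114509,  0.23021038]), 'tcp_rot': array([-3.08482338e+00, -5.83350256e-01,  2.61287328e-04]), 'contact_force': array([ 0.66131165,  0.01068896, -0.53836702]), 'torque': array([ 0.00153803,  0.03307176, -0.06930105]), 'gripper_width': 0.9972170020445191}
```

View pics/scene0.png

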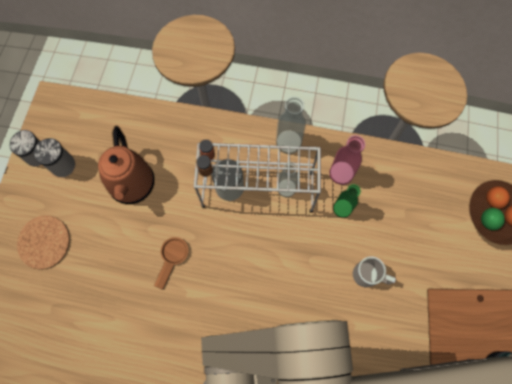

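View pics/top0.png

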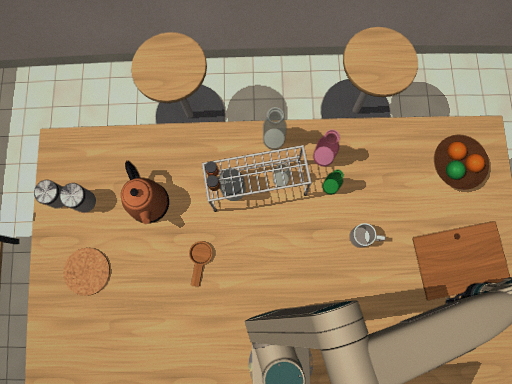

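The scene view has the rack around (258,175), with the canister at (230,180) and the small bottle at (287,182) under it. The mug is at (372,270) with its handle toward (395,281), and green and pink bottles stand right of the rack at (347,202) and (347,160). The spoon rest is at (172,262) and the kettle at (125,175). Next I measure them.

Run:
```python
from h import *
for n,boxes in (("scene",dict(rack=(185,130,330,220),mug=(345,245,405,300),green=(330,180,365,220),pink=(325,135,368,188))),("top",dict(rack=(195,140,320,215),mug=(340,215,395,255),green=(318,165,348,200),pink=(308,128,345,170)))):
    D=np.load(n+"0.npz");P,F=D["P"],D["F"]
    def g(b): x0,y0,x1,y1=boxes[b]; return P[y0:y1,x0:x1].reshape(-1,3),F[y0:y1,x0:x1].reshape(-1,3)
    tb=P[300:310,60:160].reshape(-1,3); print(n,"table z",np.nanmedian(tb[:,2]))
    p,c=g("rack"); m=(p[:,2]>.19)&(p[:,2]<.215); q=p[m].astype(np.float32)
    print(" rack n",m.sum(),cv2.minAreaRect(q[:,:2]),"jar max z",np.nanmax(p[:,2]))
    hz=p[(p[:,2]>.125)&(p[:,2]<.15)]; print(" z~.14 pts",len(hz),np.median(hz,0),cv2.minEnclosingCircle(hz[:,:2].astype(np.float32)))
    hz=p[(p[:,2]>.155)&(p[:,2]<.192)]; print(" z .155-.192",len(hz),np.median(hz,0),hz[:,:2].min(0),hz[:,:2].max(0))
    p,c=g("mug"); q=p[(p[:,2]>.085)&(p[:,2]<.11)]; print(" mug rim",len(q),cv2.minEnclosingCircle(q[:,:2].astype(np.float32)),np.median(q[:,2]))
    q=p[(p[:,2]>.02)&(p[:,2]<.11)]; print(" mug extents",q.min(0),q.max(0))
    ctr=np.array(cv2.minEnclosingCircle(p[(p[:,2]>.09)&(p[:,2]<.11)][:,:2].astype(np.float32))[0])
    h=p[(p[:,2]>.075)&(p[:,2]<.09)&(np.linalg.norm(p[:,:2]-ctr,axis=1)>.05)&(np.linalg.norm(p[:,:2]-ctr,axis=1)<.09)]; print(" handle",len(h),h.mean(0) if len(h) else 0)
    for b in("green","pink"):
        p,c=g(b); q=p[p[:,2]>.03]; print(b,q.min(0),q.max(0))
```

```text
scene table z 5.7438364450046464e-05Traceback (most recent call last):
  File "<stdin>", line 7, in <module>
cv2.error: OpenCV(4.12.0) /io/opencv/modules/imgproc/src/convhull.cpp:143: error: (-215:Assertion failed) total >= 0 && (depth == CV_32F || depth == CV_32S) in function 'convexHull'
```

Run:
```python
from h import *
for n,boxes in (("scene",dict(rack=(185,130,330,220),mug=(345,245,410,300),green=(330,180,365,220),pink=(325,135,368,188))),("top",dict(rack=(195,140,320,215),mug=(340,215,395,255),green=(318,165,348,200),pink=(308,128,345,170)))):
    D=np.load(n+"0.npz");P,F=D["P"],D["F"]
    for b,(x0,y0,x1,y1) in boxes.items():
        p=P[y0:y1,x0:x1].reshape(-1,3); q=p[p[:,2]>.012]
        print(n,b,"nan",np.isnan(p[:,0]).sum(),"of",len(p),"hist20mm",np.histogram(q[:,2],np.arange(0,.32,.02))[0])
        if len(q): print("  ",q.min(0).round(3),q.max(0).round(3))
    F2=cv2.resize(F[boxes['rack'][1]-15:boxes['mug'][3]+5,boxes['rack'][0]-5:boxes['mug'][2]+5],None,fx=3.3,fy=3.3,interpolation=cv2.INTER_CUBIC)
    cv2.imwrite(f"pics/{n}c.png",F2); print(F2.shape,boxes['rack'][1]-15,boxes['rack'][0]-5)
```

```text
scene rack nan 39 of 13050 hist20mm [  58  244  125  257  232  224  492  413  107   89 1672   59   82  335
   33]
   [ 0.564 -0.121  0.012] [0.85  0.252 0.283]
scene mug nan 18 of 3575 hist20mm [ 39 112  99  98 261   2   0   0   0   0   0   0   0   0   0]
   [ 0.409 -0.392  0.012] [ 0.493 -0.274  0.101]
scene green nan 7 of 1400 hist20mm [ 27  68  47  53  61 108 106  65  60  62   0   0   0   0   0]
   [ 0.616 -0.247  0.012] [ 0.745 -0.175  0.193]
scene pink nan 9 of 2279 hist20mm [ 20  58  59  61  67  63  95 166 151 123  83  96  82   0   0]
   [ 0.656 -0.235  0.012] [ 0.812 -0.155  0.252]
(627, 776, 3) 115 180
top rack nan 39 of 9375 hist20mm [  62  220  139  178  130  106  316  250   35   81 1158   28   43  220
   32]
   [ 0.547 -0.175  0.012] [0.835 0.29  0.286]
top mug nan 7 of 2200 hist20mm [ 46  60  53  70 153   5   0   0   0   0   0   0   0   0   0]
   [ 0.409 -0.435  0.012] [ 0.49  -0.272  0.105]
top green nan 5 of 1050 hist20mm [19 27 29 31 29 67 63 26 34 36  0  0  0  0  0]
   [ 0.617 -0.262  0.012] [ 0.732 -0.166  0.193]
top pink nan 11 of 1554 hist20mm [ 22  27  31  38  39  49  69 102  85  63  46  64  46   0   0]
   [ 0.667 -0.233  0.013] [ 0.813 -0.111  0.25 ]
(446, 693, 3) 125 190
```

View pics/topc.png

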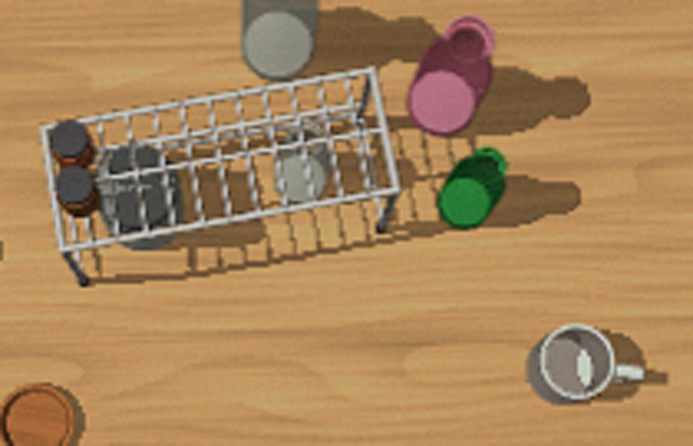

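View pics/scenec.png

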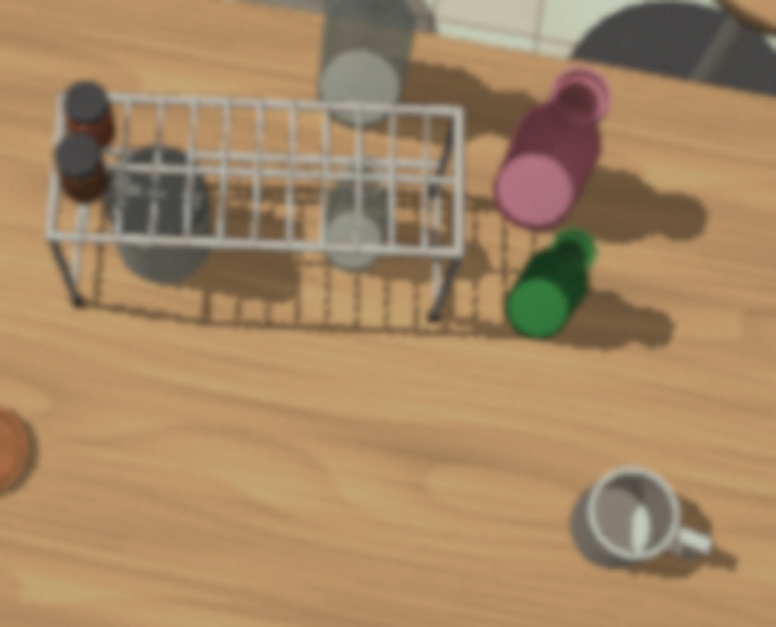

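Both crops agree with the first views: canister on the left under the rack, clear bottle on the right with its foot near top crop (302,180), gap between them. The depth readings look usable; the earlier error came from a non-contiguous array.

Run:
```python
from h import *
C=np.ascontiguousarray
from scipy.optimize import least_squares
def circ(q):
    r=least_squares(lambda v:np.hypot(q[:,0]-v[0],q[:,1]-v[1])-v[2],[*q[:,:2].mean(0),.04],loss="soft_l1",f_scale=.002).x; return r.round(4)
for n,boxes in (("scene",dict(rack=(185,130,330,220),mug=(345,245,410,300),green=(330,180,365,220))),("top",dict(rack=(195,140,320,215),mug=(340,215,395,255),green=(318,165,348,200)))):
    D=np.load(n+"0.npz");P,F=D["P"],D["F"]
    g=lambda b:P[boxes[b][1]:boxes[b][3],boxes[b][0]:boxes[b][2]].reshape(-1,3)
    p=g("rack"); q=p[(p[:,2]>.195)&(p[:,2]<.215)]; q=q[(q[:,0]>.55)&(abs(q[:,1]-.05)<.22)]
    r=cv2.minAreaRect(C(q[:,:2]).astype(np.float32)); print(n,"rack",len(q),r)
    q=p[(p[:,2]>.132)&(p[:,2]<.146)]; print(" canister lid",len(q),np.median(q,0).round(3),circ(q))
    gl=p[(p[:,2]>.015)&(p[:,2]<.19)&(p[:,1]<.06)]
    for lo in np.arange(.015,.19,.02):
        s=gl[(gl[:,2]>=lo)&(gl[:,2]<lo+.02)]
        if len(s): print("   z",lo.round(3),len(s),s[:,:2].min(0).round(3),s[:,:2].max(0).round(3),np.median(s[:,:2],0).round(3))
    p=g("mug"); q=p[(p[:,2]>.088)&(p[:,2]<.1)]; c=circ(q); print(" mug rim",len(q),c)
    d=np.linalg.norm(p[:,:2]-c[:2],axis=1)
    h=p[(p[:,2]>.065)&(p[:,2]<.092)&(d>.05)&(d<.09)]; hm=h.mean(0); print(" handle",len(h),hm.round(4),"dir deg",np.degrees(np.arctan2(*(hm[:2]-c[:2])[::-1])).round(1))
    p=g("green"); q=p[(p[:,2]>.03)]; print(" green top",np.median(q[q[:,2]>.175],0),"low",circ(q[q[:,2]<.1]))
```

```text
scene rack 1680 ((0.6620361804962158, 0.0663851797580719), (0.14193646609783173, 0.35929179191589355), 8.389744758605957)
 canister lid 665 [0.653 0.149 0.14 ] [0.7216 0.0713 0.1165]
   z 0.015 139 [ 0.616 -0.12 ] [0.85  0.055] [ 0.706 -0.048]
   z 0.035 75 [ 0.618 -0.121] [0.835 0.052] [ 0.732 -0.025]
   z 0.055 92 [ 0.618 -0.121] [0.84  0.039] [ 0.804 -0.013]
   z 0.075 198 [ 0.618 -0.119] [0.844 0.058] [ 0.745 -0.017]
   z 0.095 145 [ 0.617 -0.12 ] [0.846 0.035] [ 0.748 -0.021]
   z 0.115 181 [ 0.62  -0.121] [0.834 0.036] [ 0.686 -0.018]
   z 0.135 158 [ 0.617 -0.12 ] [0.835 0.029] [ 0.804 -0.02 ]
   z 0.155 110 [ 0.617 -0.12 ] [0.821 0.016] [ 0.806 -0.021]
   z 0.175 75 [ 0.619 -0.121] [ 0.751 -0.005] [ 0.687 -0.027]
 mug rim 165 [ 0.451  -0.3149  0.0387]
 handle 52 [ 0.4364 -0.3771  0.0821] dir deg -103.2
 green top [ 0.65479872 -0.21862932  0.18447407] low [ 0.6505 -0.2164  0.032 ]
top rack 1182 ((0.6615333557128906, 0.0659966841340065), (0.14160789549350739, 0.36018872261047363), 8.45903491973877)
 canister lid 448 [0.652 0.15  0.14 ] [0.9566 0.0999 0.3163]
   z 0.015 122 [ 0.62  -0.175] [0.835 0.057] [ 0.739 -0.049]
   z 0.035 131 [ 0.617 -0.171] [0.826 0.053] [ 0.743 -0.022]
   z 0.055 88 [ 0.62 -0.17] [0.823 0.053] [ 0.747 -0.026]
   z 0.075 122 [ 0.617 -0.168] [0.816 0.057] [ 0.741 -0.019]
   z 0.095 76 [ 0.618 -0.166] [0.811 0.021] [ 0.747 -0.025]
   z 0.115 79 [ 0.619 -0.163] [0.805 0.006] [ 0.672 -0.032]
   z 0.135 73 [ 0.619 -0.163] [ 0.79  -0.004] [ 0.681 -0.043]
   z 0.155 28 [ 0.619 -0.161] [ 0.78 -0.01] [ 0.693 -0.035]
   z 0.175 40 [ 0.618 -0.119] [ 0.752 -0.006] [ 0.688 -0.031]
 mug rim 107 [ 0.4499 -0.3137  0.0388]
 handle 35 [ 0.4366 -0.3772  0.0809] dir deg -101.8
 green top [ 0.65426666 -0.21731944  0.18490397] low [ 0.6485 -0.2147  0.0298]
```

Run:
```python
from h import *
from scipy.optimize import least_squares
yaw=np.radians(8.42); O=np.array([.6618,.0662]); Rk=np.array([[np.cos(yaw),np.sin(yaw)],[-np.sin(yaw),np.cos(yaw)]])
for n,px in (("scene",(287.6,187.7)),("top",(281.5,179.5))):
    D=np.load(n+"0.npz");P=D["P"].reshape(-1,3)
    P=P[~np.isnan(P[:,0])]; q=P.copy(); q[:,:2]=(P[:,:2]-O)@Rk.T
    q=q[(abs(q[:,0])<.075)&(abs(q[:,1])<.19)]
    lid=q[(q[:,2]>.134)&(q[:,2]<.146)&(q[:,1]>.03)&(q[:,1]<.16)]
    print(n,"lid",len(lid),[np.percentile(lid[:,i],[1,50,99]).round(4) for i in(0,1)])
    body=q[(q[:,2]>.02)&(q[:,2]<.12)&(q[:,1]>.02)&(q[:,1]<.16)&(q[:,0]<.04)]
    f=lambda s,r:least_squares(lambda v:np.hypot(s[:,0]-v[0],s[:,1]-v[1])-r,[.0,s[:,1].mean()],loss="soft_l1",f_scale=.002)
    r=f(body,.048); print("  canister body",len(body),r.x.round(4),np.median(abs(r.fun)).round(4))
    b=q[(q[:,2]>.012)&(q[:,2]<.105)&(q[:,1]>-.14)&(q[:,1]<.02)&(q[:,0]<.05)]
    r=f(b,.032); print("  bottle",len(b),r.x.round(4),np.median(abs(r.fun)).round(4),np.percentile(b[:,1],[2,50,98]).round(3),np.percentile(b[:,0],[2,50,98]).round(3))
    for lo,hi in((.012,.05),(.05,.105),(.105,.15),(.15,.192)):
        s=q[(q[:,2]>lo)&(q[:,2]<hi)&(q[:,1]>-.14)&(q[:,1]<.02)&(q[:,0]<.05)]
        if len(s): print("   ",lo,len(s),np.percentile(s[:,1],[3,50,97]).round(3),np.percentile(s[:,0],[3,50,97]).round(3))
    f0=ctrl.grab_frame(n); K=np.array([[f0["fx"],0,f0["cx"]],[0,f0["fy"],f0["cy"]],[0,0,1]])
    u=cv2.undistortPoints(np.array([[px]],float),K,np.array(f0["dist"])).ravel()
    d=R.from_rotvec(f0["rotation"]).apply([u[0],-u[1],-1]); o=np.array(f0["origin"]); w=o+d*(.003-o[2])/d[2]; print("  base ray",w.round(4),"rack",(Rk@(w[:2]-O)).round(4))
```

```text
scene lid 529 [array([-0.0376, -0.0015,  0.0455]), array([0.0493, 0.0904, 0.1358])]
  canister body 255 [0.0039 0.0939] 0.0005
  bottle 138 [ 0.0081 -0.0933] 0.0008 [-0.12  -0.091 -0.065] [-0.024 -0.018  0.037]
    0.012 51 [-0.115 -0.092 -0.07 ] [-0.025 -0.021 -0.011]
    0.05 87 [-0.121 -0.091 -0.065] [-0.023 -0.013  0.037]
    0.105 191 [-0.12  -0.088 -0.066] [-0.021 -0.009  0.021]
    0.15 118 [-0.111 -0.094 -0.075] [-0.012  0.008  0.027]
  base ray [ 0.6852 -0.03    0.003 ] rack [ 0.0091 -0.0986]
top lid 362 [array([-0.0418, -0.0034,  0.0436]), array([0.0494, 0.0941, 0.1324])]
  canister body 86 [0.0031 0.0935] 0.0004
  bottle 96 [ 0.0078 -0.0934] 0.0008 [-0.119 -0.09  -0.056] [-0.025 -0.016  0.037]
    0.012 38 [-0.117 -0.089 -0.009] [-0.024 -0.012  0.036]
    0.05 58 [-0.118 -0.09  -0.062] [-0.025 -0.018  0.036]
    0.105 111 [-0.122 -0.089 -0.068] [-0.022 -0.01   0.015]
    0.15 69 [-0.112 -0.096 -0.076] [-0.011  0.011  0.025]
  base ray [ 0.6807 -0.028   0.003 ] rack [ 0.0049 -0.096 ]
```

```bash
cat >> h.py <<'E'
def Rt(yaw,th):
    "tool pointing along yaw, th rad below level; x axis back-down, y level"
    a=np.array([np.cos(yaw),np.sin(yaw),0]);k=np.array([0,0,1.])
    z=np.cos(th)*a-np.sin(th)*k; x=-np.sin(th)*a-np.cos(th)*k
    return np.stack([x,np.cross(z,x),z],1)
def st():
    s=ctrl.state(); print("t",round(s["time_s"],2),"tcp",s["eef_pos"].round(4),"j",s["joint_positions"].round(2),"F",s["contact_force"].round(1),"w",round(s["gripper_width"],3)); return s
def plan(pos,Rm,n,g,s=None):
    s=s or st(); p=np.array(s["eef_pos"]); r=R.from_rotvec(s["tcp_rot"]); T=R.from_matrix(Rm)
    dw=(r.inv()*T).as_rotvec(); print("err mm",((pos-p)*1e3).round(1),"deg",np.degrees(np.linalg.norm(dw)).round(1))
    for i in range(n):
        d=(pos-p)/(n-i); l=r.inv().apply(d)/.025; w=dw/n/.1
        print('{"linear":%s,"rotation":%s,"gripper":%d}'%(l.round(2).tolist(),w.round(2).tolist(),g),end=",\n" if i%5==4 else ",")
        p=p+d; r=r*R.from_rotvec(dw/n)
E
python3 -c "
from h import *
s=st(); print(R.from_rotvec(s['tcp_rot']).as_matrix().round(3))"
```

```text
t 0.2 tcp [ 0.2281 -0.5814  0.2306] j [-1.3   0.28 -0.03  1.27 -0.    1.47] F [-0.2  0.3 -0.3] w 0.998
[[ 0.931  0.365 -0.   ]
 [ 0.365 -0.931  0.001]
 [ 0.    -0.001 -1.   ]]
```

>>> carry_out(
  moves=[
    {"linear": [0,0,0],"rotation": [0,0,-1],"gripper": 0},
    {"linear": [0,0,0],"rotation": [0,0,-1],"gripper": 0},
    {"linear": [0,0,0],"rotation": [0,0,-1],"gripper": 0},
    {"linear": [0,0,0],"rotation": [0,0,-1],"gripper": 0},
    {"linear": [0,0,0],"rotation": [0,0,-1],"gripper": 0},
  ],
  newtons=40,
)

```text
time_s: 0.7
eef_pos: [0.2277, -0.5802, 0.2287]
tcp_rot: [-2.829, -1.355, -0.001]
contact_force: [-0.1, 0.2, -0.4]
gripper_width: 1.0
```

```bash
python3 -c "
from h import *
s=st(); print(R.from_rotvec(s['tcp_rot']).as_matrix().round(3))"
```

```text
t 0.7 tcp [ 0.2277 -0.5802  0.2287] j [-1.3   0.28 -0.03  1.27 -0.    0.95] F [-0.1  0.2 -0.4] w 1.0
[[ 0.627  0.779 -0.001]
 [ 0.779 -0.627  0.005]
 [ 0.003 -0.004 -1.   ]]
```

>>> carry_out(
  moves=[
    {"linear": [0,0,-0.1],"rotation": [0,0,-1],"gripper": 0},
    {"linear": [0,0,-0.1],"rotation": [0,0,-1],"gripper": 0},
    {"linear": [0,0,-0.1],"rotation": [0,0,-1],"gripper": 0},
    {"linear": [0,0,-0.1],"rotation": [0,0,-1],"gripper": 0},
    {"linear": [0,0,-0.1],"rotation": [0,0,-1],"gripper": 0},
  ],
)

```text
time_s: 1.2
eef_pos: [0.2273, -0.5787, 0.2392]
tcp_rot: [-2.381, -2.036, -0.006]
contact_force: [0.2, 0.3, 0.8]
gripper_width: 1.0
```

>>> carry_out(
  moves=[
    {"linear": [0,0,-0.1],"rotation": [0,0,-1],"gripper": 0},
    {"linear": [0,0,-0.1],"rotation": [0,0,-1],"gripper": 0},
    {"linear": [0,0,-0.1],"rotation": [0,0,-1],"gripper": 0},
    {"linear": [0,0,-0.1],"rotation": [0,0,-1],"gripper": 0},
    {"linear": [0,0,-0.1],"rotation": [0,0,-1],"gripper": 0},
  ],
)

```text
time_s: 1.7
eef_pos: [0.2271, -0.5777, 0.2504]
tcp_rot: [-1.775, -2.58, -0.013]
contact_force: [0.2, -0.8, -0.4]
gripper_width: 0.999
```

>>> carry_out(
  moves=[
    {"linear": [0,0,-0.1],"rotation": [0,0,-1],"gripper": 0},
    {"linear": [0,0,-0.1],"rotation": [0,0,-1],"gripper": 0},
    {"linear": [0,0,-0.1],"rotation": [0,0,-1],"gripper": 0},
    {"linear": [0,0,-0.1],"rotation": [0,0,-1],"gripper": 0},
    {"linear": [0,0,-0.1],"rotation": [0,0,-1],"gripper": 0},
  ],
)

```text
time_s: 2.2
eef_pos: [0.2268, -0.5768, 0.2616]
tcp_rot: [-1.05, -2.951, -0.021]
contact_force: [-1.0, 0.5, 0.4]
gripper_width: 1.004
```

```bash
python3 -c "
from h import *
plan(np.array([.42,-.45,.16]),Rt(np.radians(77.5),np.radians(45)),25,0)"
```

```text
t 2.2 tcp [ 0.2268 -0.5768  0.2616] j [-1.3   0.27  0.02  1.34 -0.   -0.62] F [-1.   0.5  0.4] w 1.004
err mm [ 193.2  126.8 -101.6] deg 122.0
{"linear":[-0.11, 0.35, 0.16],"rotation":[-0.31, -0.2, -0.77],"gripper":0},{"linear":[-0.14, 0.34, 0.18],"rotation":[-0.31, -0.2, -0.77],"gripper":0},{"linear":[-0.16, 0.32, 0.19],"rotation":[-0.31, -0.2, -0.77],"gripper":0},{"linear":[-0.18, 0.3, 0.2],"rotation":[-0.31, -0.2, -0.77],"gripper":0},{"linear":[-0.2, 0.28, 0.22],"rotation":[-0.31, -0.2, -0.77],"gripper":0},
{"linear":[-0.21, 0.26, 0.23],"rotation":[-0.31, -0.2, -0.77],"gripper":0},{"linear":[-0.23, 0.23, 0.24],"rotation":[-0.31, -0.2, -0.77],"gripper":0},{"linear":[-0.24, 0.21, 0.25],"rotation":[-0.31, -0.2, -0.77],"gripper":0},{"linear":[-0.25, 0.18, 0.26],"rotation":[-0.31, -0.2, -0.77],"gripper":0},{"linear":[-0.26, 0.15, 0.27],"rotation":[-0.31, -0.2, -0.77],"gripper":0},
{"linear":[-0.26, 0.12, 0.28],"rotation":[-0.31, -0.2, -0.77],"gripper":0},{"linear":[-0.26, 0.09, 0.29],"rotation":[-0.31, -0.2, -0.77],"gripper":0},{"linear":[-0.26, 0.07, 0.3],"rotation":[-0.31, -0.2, -0.7
[... 224 characters left out ...]
.77],"gripper":0},{"linear":[-0.24, -0.05, 0.32],"rotation":[-0.31, -0.2, -0.77],"gripper":0},{"linear":[-0.23, -0.08, 0.32],"rotation":[-0.31, -0.2, -0.77],"gripper":0},{"linear":[-0.22, -0.11, 0.32],"rotation":[-0.31, -0.2, -0.77],"gripper":0},{"linear":[-0.2, -0.13, 0.32],"rotation":[-0.31, -0.2, -0.77],"gripper":0},
{"linear":[-0.18, -0.16, 0.32],"rotation":[-0.31, -0.2, -0.77],"gripper":0},{"linear":[-0.17, -0.18, 0.32],"rotation":[-0.31, -0.2, -0.77],"gripper":0},{"linear":[-0.14, -0.2, 0.32],"rotation":[-0.31, -0.2, -0.77],"gripper":0},{"linear":[-0.12, -0.22, 0.31],"rotation":[-0.31, -0.2, -0.77],"gripper":0},{"linear":[-0.1, -0.24, 0.31],"rotation":[-0.31, -0.2, -0.77],"gripper":0},
```

>>> carry_out(
  moves=[
    {"linear": [-0.11,0.35,0.16],"rotation": [-0.31,-0.2,-0.77],"gripper": 0},
    {"linear": [-0.14,0.34,0.18],"rotation": [-0.31,-0.2,-0.77],"gripper": 0},
    {"linear": [-0.16,0.32,0.19],"rotation": [-0.31,-0.2,-0.77],"gripper": 0},
    {"linear": [-0.18,0.3,0.2],"rotation": [-0.31,-0.2,-0.77],"gripper": 0},
    {"linear": [-0.2,0.28,0.22],"rotation": [-0.31,-0.2,-0.77],"gripper": 0},
  ],
)

```text
time_s: 2.7
eef_pos: [0.267, -0.5503, 0.2414]
tcp_rot: [0.42, 2.961, 0.194]
contact_force: [-0.1, -0.5, -0.8]
gripper_width: 1.004
```

>>> carry_out(
  moves=[
    {"linear": [-0.21,0.26,0.23],"rotation": [-0.31,-0.2,-0.77],"gripper": 0},
    {"linear": [-0.23,0.23,0.24],"rotation": [-0.31,-0.2,-0.77],"gripper": 0},
    {"linear": [-0.24,0.21,0.25],"rotation": [-0.31,-0.2,-0.77],"gripper": 0},
    {"linear": [-0.25,0.18,0.26],"rotation": [-0.31,-0.2,-0.77],"gripper": 0},
    {"linear": [-0.26,0.15,0.27],"rotation": [-0.31,-0.2,-0.77],"gripper": 0},
  ],
)

```text
time_s: 3.2
eef_pos: [0.3063, -0.5221, 0.2201]
tcp_rot: [-0.178, 2.823, 0.348]
contact_force: [-0.0, 0.3, -0.1]
gripper_width: 1.0
```

>>> carry_out(
  moves=[
    {"linear": [-0.26,0.12,0.28],"rotation": [-0.31,-0.2,-0.77],"gripper": 0},
    {"linear": [-0.26,0.09,0.29],"rotation": [-0.31,-0.2,-0.77],"gripper": 0},
    {"linear": [-0.26,0.07,0.3],"rotation": [-0.31,-0.2,-0.77],"gripper": 0},
    {"linear": [-0.26,0.04,0.3],"rotation": [-0.31,-0.2,-0.77],"gripper": 0},
    {"linear": [-0.26,0.01,0.31],"rotation": [-0.31,-0.2,-0.77],"gripper": 0},
  ],
)

```text
time_s: 3.7
eef_pos: [0.3447, -0.4938, 0.1989]
tcp_rot: [-0.723, 2.575, 0.475]
contact_force: [0.2, -0.6, -0.3]
gripper_width: 1.003
```

```bash
python3 -c "
from h import *
plan(np.array([.42,-.45,.16]),Rt(np.radians(77.5),np.radians(45)),10,0)"
```

```text
t 3.7 tcp [ 0.3447 -0.4938  0.1989] j [-1.27  0.46  0.06  1.53  0.43 -1.9 ] F [ 0.2 -0.6 -0.3] w 1.003
err mm [ 75.3  43.8 -38.9] deg 45.5
{"linear":[-0.23, -0.06, 0.3],"rotation":[-0.29, -0.18, -0.72],"gripper":0},{"linear":[-0.22, -0.08, 0.3],"rotation":[-0.29, -0.18, -0.72],"gripper":0},{"linear":[-0.21, -0.11, 0.3],"rotation":[-0.29, -0.18, -0.72],"gripper":0},{"linear":[-0.19, -0.13, 0.3],"rotation":[-0.29, -0.18, -0.72],"gripper":0},{"linear":[-0.18, -0.15, 0.3],"rotation":[-0.29, -0.18, -0.72],"gripper":0},
{"linear":[-0.16, -0.17, 0.3],"rotation":[-0.29, -0.18, -0.72],"gripper":0},{"linear":[-0.14, -0.19, 0.3],"rotation":[-0.29, -0.18, -0.72],"gripper":0},{"linear":[-0.12, -0.21, 0.29],"rotation":[-0.29, -0.18, -0.72],"gripper":0},{"linear":[-0.1, -0.23, 0.29],"rotation":[-0.29, -0.18, -0.72],"gripper":0},{"linear":[-0.08, -0.24, 0.28],"rotation":[-0.29, -0.18, -0.72],"gripper":0},
```

>>> carry_out(
  moves=[
    {"linear": [-0.23,-0.06,0.3],"rotation": [-0.29,-0.18,-0.72],"gripper": 0},
    {"linear": [-0.22,-0.08,0.3],"rotation": [-0.29,-0.18,-0.72],"gripper": 0},
    {"linear": [-0.21,-0.11,0.3],"rotation": [-0.29,-0.18,-0.72],"gripper": 0},
    {"linear": [-0.19,-0.13,0.3],"rotation": [-0.29,-0.18,-0.72],"gripper": 0},
    {"linear": [-0.18,-0.15,0.3],"rotation": [-0.29,-0.18,-0.72],"gripper": 0},
  ],
)

```text
time_s: 4.2
eef_pos: [0.3829, -0.4709, 0.177]
tcp_rot: [-1.176, 2.261, 0.568]
contact_force: [0.6, -0.3, -0.4]
gripper_width: 0.999
```

>>> carry_out(
  moves=[
    {"linear": [-0.16,-0.17,0.3],"rotation": [-0.29,-0.18,-0.72],"gripper": 0},
    {"linear": [-0.14,-0.19,0.3],"rotation": [-0.29,-0.18,-0.72],"gripper": 0},
    {"linear": [-0.12,-0.21,0.29],"rotation": [-0.29,-0.18,-0.72],"gripper": 0},
    {"linear": [-0.1,-0.23,0.29],"rotation": [-0.29,-0.18,-0.72],"gripper": 0},
    {"linear": [-0.08,-0.24,0.28],"rotation": [-0.29,-0.18,-0.72],"gripper": 0},
  ],
)

```text
time_s: 4.7
eef_pos: [0.4209, -0.4478, 0.1548]
tcp_rot: [-1.566, 1.88, 0.636]
contact_force: [-0.2, -0.0, 0.6]
gripper_width: 1.002
```

Run:
```python
from h import *
T=Rt(np.radians(77.5),np.radians(45)); tgt=np.array([.438,-.3705,.041])
plan(tgt-.09*T[:,2],T,5,0)
f=ctrl.grab_frame("scene"); cv2.imwrite("pics/pre.png",cv2.resize(f["frame"][200:,280:450],None,fx=3.2,fy=3.2))
```

```text
t 4.7 tcp [ 0.4209 -0.4478  0.1548] j [-1.13  0.73  0.28  1.8   0.44 -2.68] F [-0.2 -0.   0.6] w 1.002
err mm [  3.4  15.2 -50.1] deg 2.0
{"linear":[0.2, 0.0, 0.37],"rotation":[0.02, 0.01, 0.06],"gripper":0},{"linear":[0.2, 0.0, 0.37],"rotation":[0.02, 0.01, 0.06],"gripper":0},{"linear":[0.2, 0.0, 0.37],"rotation":[0.02, 0.01, 0.06],"gripper":0},{"linear":[0.2, 0.0, 0.37],"rotation":[0.02, 0.01, 0.06],"gripper":0},{"linear":[0.2, 0.0, 0.37],"rotation":[0.02, 0.01, 0.06],"gripper":0},
```

View pics/pre.png

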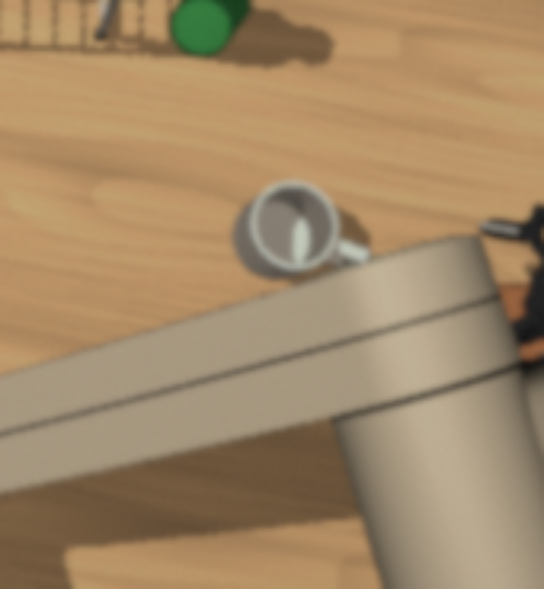

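The mug still stands at crop (295,228) with its handle toward (350,252). The gripper is coming in from the right at about (510,230) and points at the handle. I lower to the approach line.

>>> carry_out(
  moves=[
    {"linear": [0.2,0,0.37],"rotation": [0.02,0.01,0.06],"gripper": 0},
    {"linear": [0.2,0,0.37],"rotation": [0.02,0.01,0.06],"gripper": 0},
    {"linear": [0.2,0,0.37],"rotation": [0.02,0.01,0.06],"gripper": 0},
    {"linear": [0.2,0,0.37],"rotation": [0.02,0.01,0.06],"gripper": 0},
    {"linear": [0.2,0,0.37],"rotation": [0.02,0.01,0.06],"gripper": 0},
  ],
)

```text
time_s: 5.25
eef_pos: [0.4252, -0.4316, 0.0992]
tcp_rot: [-1.533, 1.915, 0.636]
contact_force: [0.0, -0.0, 0.4]
gripper_width: 1.003
```

Run:
```python
from h import *
T=Rt(np.radians(77.5),np.radians(45)); tgt=np.array([.438,-.3705,.041])
plan(tgt-.03*T[:,2],T,5,0)
```

```text
t 5.25 tcp [ 0.4252 -0.4316  0.0992] j [-1.12  0.75  0.2   1.68  0.46 -2.63] F [ 0.  -0.   0.4] w 1.003
err mm [  8.2  40.4 -37. ] deg 0.1
{"linear":[-0.02, 0.01, 0.44],"rotation":[-0.0, 0.0, -0.0],"gripper":0},{"linear":[-0.02, 0.01, 0.44],"rotation":[-0.0, 0.0, -0.0],"gripper":0},{"linear":[-0.02, 0.01, 0.44],"rotation":[-0.0, 0.0, -0.0],"gripper":0},{"linear":[-0.02, 0.01, 0.44],"rotation":[-0.0, 0.0, -0.0],"gripper":0},{"linear":[-0.02, 0.01, 0.44],"rotation":[-0.0, 0.0, -0.0],"gripper":0},
```

>>> carry_out(
  moves=[
    {"linear": [-0.04,0,0.44],"rotation": [0,0,0],"gripper": 0},
    {"linear": [-0.04,0,0.44],"rotation": [0,0,0],"gripper": 0},
    {"linear": [-0.04,0,0.44],"rotation": [0,0,0],"gripper": 0},
    {"linear": [-0.04,0,0.44],"rotation": [0,0,0],"gripper": 0},
    {"linear": [-0.04,0,0.44],"rotation": [0,0,0],"gripper": 0},
  ],
)

```text
time_s: 5.75
eef_pos: [0.4344, -0.3867, 0.0607]
tcp_rot: [-1.531, 1.916, 0.636]
contact_force: [0.1, 0.1, 0.1]
gripper_width: 1.001
```

Run:
```python
from h import *
T=Rt(np.radians(77.5),np.radians(45)); tgt=np.array([.438,-.3705,.041])
plan(tgt,T,5,0)
for n,b in(("scene",(345,245,410,300)),("top",(340,215,395,255))):
    P=cloud(ctrl.grab_frame(n))[b[1]:b[3],b[0]:b[2]].reshape(-1,3); d=np.hypot(P[:,0]-.4505,P[:,1]+.3143)
    h=P[(P[:,2]>.07)&(P[:,2]<.088)&(d>.05)&(d<.085)]; print(n,len(h),h.mean(0) if len(h) else 0)
```

```text
t 5.75 tcp [ 0.4344 -0.3867  0.0607] j [-1.08  0.73  0.08  1.56  0.48 -2.59] F [0.1 0.1 0.1] w 1.001
err mm [  3.6  16.2 -19.7] deg 0.3
{"linear":[0.02, 0.0, 0.2],"rotation":[-0.0, 0.0, -0.01],"gripper":0},{"linear":[0.02, 0.0, 0.2],"rotation":[-0.0, 0.0, -0.01],"gripper":0},{"linear":[0.02, 0.0, 0.2],"rotation":[-0.0, 0.0, -0.01],"gripper":0},{"linear":[0.02, 0.0, 0.2],"rotation":[-0.0, 0.0, -0.01],"gripper":0},{"linear":[0.02, -0.0, 0.2],"rotation":[-0.0, 0.0, -0.01],"gripper":0},
scene 0 0
top 30 [ 0.43686778 -0.37622938  0.08126548]
```

>>> carry_out(
  moves=[
    {"linear": [0,0,0.2],"rotation": [0,0,0],"gripper": 0},
    {"linear": [0,0,0.2],"rotation": [0,0,0],"gripper": 0},
    {"linear": [0,0,0.2],"rotation": [0,0,0],"gripper": 0},
    {"linear": [0,0,0.2],"rotation": [0,0,0],"gripper": 0},
    {"linear": [0,0,0.2],"rotation": [0,0,0],"gripper": 0},
  ],
)

```text
time_s: 6.35
eef_pos: [0.4389, -0.3686, 0.0422]
tcp_rot: [-1.532, 1.916, 0.635]
contact_force: [0.2, -0.2, 0.5]
gripper_width: 0.997
```

>>> carry_out(
  moves=[
    {"linear": [0,0,0],"rotation": [0,0,0],"gripper": 130},
    {"linear": [0,0,0],"rotation": [0,0,0],"gripper": 150},
    {"linear": [0,0,0],"rotation": [0,0,0],"gripper": 170},
    {"linear": [0,0,0],"rotation": [0,0,0],"gripper": 190},
    {"linear": [0,0,0],"rotation": [0,0,0],"gripper": 190},
  ],
)

```text
time_s: 6.85
eef_pos: [0.4389, -0.3684, 0.0419]
tcp_rot: [-1.532, 1.916, 0.636]
contact_force: [0.0, 0.7, -0.4]
gripper_width: 0.251
```

Run:
```python
from h import *
T=Rt(np.radians(77.5),np.radians(45)); tgt=np.array([.438,-.3705,.041])
plan(tgt,T,1,0)
```

```text
t 6.85 tcp [ 0.4389 -0.3684  0.0419] j [-1.06  0.74  0.03  1.51  0.49 -2.57] F [ 0.   0.7 -0.4] w 0.251
err mm [-0.9 -2.1 -0.9] deg 0.2
{"linear":[0.09, 0.01, -0.04],"rotation":[-0.02, 0.01, -0.03],"gripper":0},
```

>>> carry_out(
  moves=[
    {"linear": [0,0,0],"rotation": [0,0,0],"gripper": 215},
    {"linear": [0,0,0],"rotation": [0,0,0],"gripper": 235},
    {"linear": [0,0,0],"rotation": [0,0,0],"gripper": 255},
    {"linear": [0,0,0],"rotation": [0,0,0],"gripper": 255},
    {"linear": [0,0,0],"rotation": [0,0,0],"gripper": 255},
  ],
  newtons=70,
)

```text
time_s: 7.35
eef_pos: [0.4391, -0.3689, 0.0421]
tcp_rot: [-1.532, 1.916, 0.634]
contact_force: [0.6, 0.0, -0.1]
gripper_width: 0.153
```

>>> carry_out(
  moves=[
    {"linear": [-0.14,0,-0.14],"rotation": [0,0,0],"gripper": 255},
    {"linear": [-0.14,0,-0.14],"rotation": [0,0,0],"gripper": 255},
    {"linear": [-0.14,0,-0.14],"rotation": [0,0,0],"gripper": 255},
    {"linear": [-0.14,0,-0.14],"rotation": [0,0,0],"gripper": 255},
    {"linear": [-0.14,0,-0.14],"rotation": [0,0,0],"gripper": 255},
  ],
)

```text
time_s: 7.85
eef_pos: [0.4381, -0.3688, 0.0665]
tcp_rot: [-1.535, 1.918, 0.636]
contact_force: [0.2, -0.6, -3.3]
gripper_width: 0.152
```

Run:
```python
from h import *
s=st(); print(R.from_rotvec(s["tcp_rot"]).as_matrix().round(3))
f=ctrl.grab_frame("top"); P=cloud(f)[200:265,330:400].reshape(-1,3); q=P[(P[:,2]>.085)&(P[:,2]<.14)]
q=q[(abs(q[:,0]-.45)<.05)&(abs(q[:,1]+.315)<.047)]
c,nrm=np.linalg.lstsq(np.c_[q[:,:2]-[.45,-.314],np.ones(len(q))],q[:,2],rcond=None)[0],0; print("rim plane",len(q),c.round(4))
F=cv2.resize(f["frame"][190:290,310:430],None,fx=5,fy=5,interpolation=cv2.INTER_CUBIC); cv2.imwrite("pics/held.png",F)
```

```text
t 7.85 tcp [ 0.4381 -0.3688  0.0665] j [-1.06  0.71  0.04  1.54  0.49 -2.57] F [ 0.2 -0.6 -3.3] w 0.152
[[-0.156 -0.976  0.153]
 [-0.691  0.218  0.689]
 [-0.706  0.002 -0.708]]
rim plane 189 [-0.0277  0.0196  0.1102]
```

View pics/held.png

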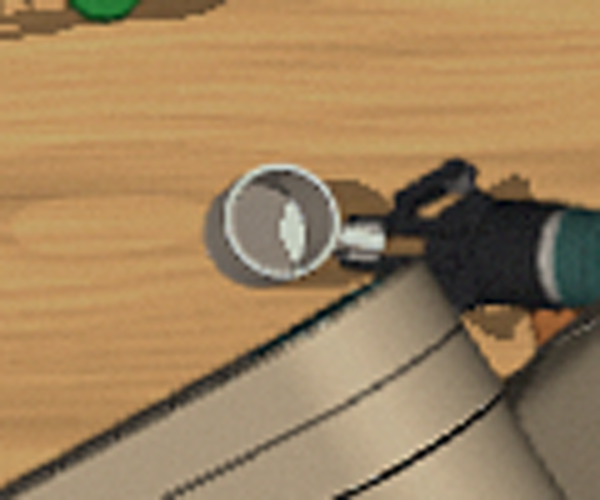

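Run:
```python
from h import *
plan(np.array([.479,.031,.068]),Rt(np.radians(8.4),np.radians(45)),30,255)
```

```text
t 7.9 tcp [ 0.4384 -0.3692  0.0675] j [-1.06  0.71  0.04  1.54  0.49 -2.57] F [ 0.6  0.3 -1.7] w 0.154
err mm [ 40.6 400.2   0.5] deg 69.0
{"linear":[-0.38, 0.06, 0.38],"rotation":[0.28, -0.0, 0.28],"gripper":255},{"linear":[-0.38, 0.09, 0.37],"rotation":[0.28, -0.0, 0.28],"gripper":255},{"linear":[-0.37, 0.11, 0.37],"rotation":[0.28, -0.0, 0.28],"gripper":255},{"linear":[-0.37, 0.13, 0.37],"rotation":[0.28, -0.0, 0.28],"gripper":255},{"linear":[-0.37, 0.15, 0.36],"rotation":[0.28, -0.0, 0.28],"gripper":255},
{"linear":[-0.36, 0.17, 0.36],"rotation":[0.28, -0.0, 0.28],"gripper":255},{"linear":[-0.36, 0.19, 0.35],"rotation":[0.28, -0.0, 0.28],"gripper":255},{"linear":[-0.35, 0.21, 0.35],"rotation":[0.28, -0.0, 0.28],"gripper":255},{"linear":[-0.34, 0.23, 0.34],"rotation":[0.28, -0.0, 0.28],"gripper":255},{"linear":[-0.34, 0.25, 0.34],"rotation":[0.28, -0.0, 0.28],"gripper":255},
{"linear":[-0.33, 0.27, 0.33],"rotation":[0.28, -0.0, 0.28],"gripper":255},{"linear":[-0.32, 0.29, 0.32],"rotation":[0.28, -0.0, 0.28],"gripper":255},{"linear":[-0.31, 0.3, 0.31],"rotation":[0.28, -0.0, 0.28],
[... 586 characters left out ...]
-0.0, 0.28],"gripper":255},{"linear":[-0.22, 0.44, 0.22],"rotation":[0.28, -0.0, 0.28],"gripper":255},{"linear":[-0.2, 0.45, 0.2],"rotation":[0.28, -0.0, 0.28],"gripper":255},{"linear":[-0.19, 0.46, 0.19],"rotation":[0.28, -0.0, 0.28],"gripper":255},{"linear":[-0.18, 0.47, 0.18],"rotation":[0.28, -0.0, 0.28],"gripper":255},
{"linear":[-0.16, 0.48, 0.16],"rotation":[0.28, -0.0, 0.28],"gripper":255},{"linear":[-0.15, 0.49, 0.15],"rotation":[0.28, -0.0, 0.28],"gripper":255},{"linear":[-0.14, 0.5, 0.14],"rotation":[0.28, -0.0, 0.28],"gripper":255},{"linear":[-0.12, 0.51, 0.12],"rotation":[0.28, -0.0, 0.28],"gripper":255},{"linear":[-0.11, 0.51, 0.11],"rotation":[0.28, -0.0, 0.28],"gripper":255},
```

>>> carry_out(
  moves=[
    {"linear": [-0.38,0.06,0.37],"rotation": [0.28,0,0.28],"gripper": 255},
    {"linear": [-0.38,0.09,0.37],"rotation": [0.28,0,0.28],"gripper": 255},
    {"linear": [-0.38,0.11,0.36],"rotation": [0.28,0,0.28],"gripper": 255},
    {"linear": [-0.38,0.13,0.36],"rotation": [0.28,0,0.28],"gripper": 255},
    {"linear": [-0.37,0.15,0.36],"rotation": [0.28,0,0.28],"gripper": 255},
  ],
)

```text
time_s: 8.4
eef_pos: [0.4464, -0.3041, 0.0692]
tcp_rot: [-1.318, 2.043, 0.537]
contact_force: [0.3, -0.4, -2.0]
gripper_width: 0.155
```

>>> carry_out(
  moves=[
    {"linear": [-0.37,0.17,0.35],"rotation": [0.28,0,0.28],"gripper": 255},
    {"linear": [-0.36,0.19,0.35],"rotation": [0.28,0,0.28],"gripper": 255},
    {"linear": [-0.35,0.21,0.34],"rotation": [0.28,0,0.28],"gripper": 255},
    {"linear": [-0.35,0.23,0.34],"rotation": [0.28,0,0.28],"gripper": 255},
    {"linear": [-0.34,0.25,0.33],"rotation": [0.28,0,0.28],"gripper": 255},
  ],
)

```text
time_s: 8.9
eef_pos: [0.4524, -0.2349, 0.0707]
tcp_rot: [-1.093, 2.15, 0.443]
contact_force: [-0.2, 0.5, -2.6]
gripper_width: 0.153
```

>>> carry_out(
  moves=[
    {"linear": [-0.33,0.27,0.32],"rotation": [0.28,0,0.28],"gripper": 255},
    {"linear": [-0.33,0.29,0.31],"rotation": [0.28,0,0.28],"gripper": 255},
    {"linear": [-0.32,0.3,0.3],"rotation": [0.28,0,0.28],"gripper": 255},
    {"linear": [-0.31,0.32,0.3],"rotation": [0.28,0,0.28],"gripper": 255},
    {"linear": [-0.3,0.34,0.29],"rotation": [0.28,0,0.28],"gripper": 255},
  ],
)

```text
time_s: 9.4
eef_pos: [0.4577, -0.1651, 0.0719]
tcp_rot: [-0.86, 2.238, 0.349]
contact_force: [-0.3, 0.3, -3.2]
gripper_width: 0.157
```

Run:
```python
from h import *
plan(np.array([.479,.031,.068]),Rt(np.radians(8.4),np.radians(45)),15,255)
```

```text
t 9.4 tcp [ 0.4577 -0.1651  0.0719] j [-0.93  0.23 -0.69  0.74  0.77 -1.7 ] F [-0.3  0.3 -3.2] w 0.157
err mm [ 21.3 196.1  -3.9] deg 33.6
{"linear":[-0.27, 0.35, 0.28],"rotation":[0.27, -0.01, 0.28],"gripper":255},{"linear":[-0.26, 0.37, 0.27],"rotation":[0.27, -0.01, 0.28],"gripper":255},{"linear":[-0.25, 0.38, 0.26],"rotation":[0.27, -0.01, 0.28],"gripper":255},{"linear":[-0.24, 0.39, 0.25],"rotation":[0.27, -0.01, 0.28],"gripper":255},{"linear":[-0.23, 0.41, 0.24],"rotation":[0.27, -0.01, 0.28],"gripper":255},
{"linear":[-0.22, 0.42, 0.23],"rotation":[0.27, -0.01, 0.28],"gripper":255},{"linear":[-0.21, 0.43, 0.22],"rotation":[0.27, -0.01, 0.28],"gripper":255},{"linear":[-0.19, 0.44, 0.21],"rotation":[0.27, -0.01, 0.28],"gripper":255},{"linear":[-0.18, 0.45, 0.19],"rotation":[0.27, -0.01, 0.28],"gripper":255},{"linear":[-0.17, 0.46, 0.18],"rotation":[0.27, -0.01, 0.28],"gripper":255},
{"linear":[-0.16, 0.47, 0.17],"rotation":[0.27, -0.01, 0.28],"gripper":255},{"linear":[-0.14, 0.48, 0.16],"rotation":[0.27, -0.01, 0.28],"gripper":255},{"linear":[-0.13, 0.49, 0.14],"rotation":[0.27, -0.01, 0.28],"gripper":255},{"linear":[-0.11, 0.5, 0.13],"rotation":[0.27, -0.01, 0.28],"gripper":255},{"linear":[-0.1, 0.5, 0.12],"rotation":[0.27, -0.01, 0.28],"gripper":255},
```

The mug is held upright and carried well, but J3 is dropping toward its limit. I fit a small arm model from the recorded states to check which poses near the rack are reachable.

```bash
cat > k.py <<'E'
from h import *
from scipy.optimize import least_squares
S=ctrl.state()
D=[([-1.3,.276,-.026,1.268,0,1.467],[.2281,-.5814,.2306],[-3.085,-.583,0]),
([-1.3,.27,.02,1.34,0,-.62],[.2268,-.5768,.2616],[-1.05,-2.951,-.021]),
([-1.27,.46,.06,1.53,.43,-1.9],[.3447,-.4938,.1989],[-.723,2.575,.475]),
([-1.13,.73,.28,1.8,.44,-2.68],[.4209,-.4478,.1548],[-1.566,1.88,.636]),
([-1.12,.75,.2,1.68,.46,-2.63],[.4252,-.4316,.0992],[-1.533,1.915,.636]),
([-1.08,.73,.08,1.56,.48,-2.59],[.4344,-.3867,.0607],[-1.531,1.916,.636]),
([-1.06,.71,.04,1.54,.49,-2.57],[.4384,-.3692,.0675],[-1.535,1.918,.636]),
(S["joint_positions"],S["eef_pos"],S["tcp_rot"])]
W=[]
for j,p,rv in D:
    c,s=np.cos(j[0]),np.sin(j[0]); B=np.array([[c,s,0],[-s,c,0],[0,0,1]])
    W.append((j,B@p,B@R.from_rotvec(rv).as_matrix()[:,2]))
def pred(v,j,z):
    a,al,b,be,h,L,d,e=v; g=j[1]-j[2]+j[3]
    return np.array([a*np.sin(j[1]+al)+b*np.sin(j[1]-j[2]+be)-d*np.sin(g)*0+d*np.cos(g-np.pi/2+0)*0, e, h+a*np.cos(j[1]+al)+b*np.cos(j[1]-j[2]+be)])+L*z+d*np.array([np.cos(g),0,-np.sin(g)])*1.
f=lambda v:np.concatenate([pred(v,j,z)-p for j,p,z in W])
best=min((least_squares(f,[.35,al,.35,be,h,.29,d,.064],bounds=([.1,-1,.1,-1,.0,.1,-.1,-.1],[.7,1,.7,2.8,.5,.4,.2,.2])) for al in(0,.3) for be in(.8,1.57) for h in(.15,.3) for d in(0,.05)),key=lambda r:r.cost)
V=best.x
def ik(pos,Rm):
    z=Rm[:,2]
    def g(j):
        c,s=np.cos(j[0]),np.sin(j[0]);B=np.array([[c,s,0],[-s,c,0],[0,0,1]])
        zz=np.array([np.cos(j[4])*np.cos(j[1]-j[2]+j[3]),np.sin(j[4]),-np.cos(j[4])*np.sin(j[1]-j[2]+j[3])])
        return np.concatenate([pred(V,j,B@z)-B@pos,.3*(zz-B@z)])
    r=least_squares(g,[.0,.1,-.7,1,0]); return r.x,np.abs(r.fun).max()
if __name__=="__main__":
    print(V.round(3),"rms mm",1e3*np.sqrt(np.mean(best.fun**2)),[ (np.sin(j[4])-z[1]).round(3) for j,p,z in W])
    yaw=np.radians(8.42);O=np.array([.6618,.0662])
    for x in(.0205,-.02,-.05,-.08,-.12,-.16):
        for yw in(0,12,24,45,65,80):
            t=np.radians(8.4+yw); ax=O+np.array([[np.cos(yaw),-np.sin(yaw)],[np.sin(yaw),np.cos(yaw)]])@[x,-.008]
            p=np.r_[ax-.0557*np.array([np.cos(t),np.sin(t)]),.046]; q,e=ik(p,Rt(t,np.radians(45)))
            print(x,yw,q.round(2),"e %.4f"%e,"OK" if q[2]>-1.04 and q[1]>-.83 and e<.002 and abs(q[4])<1.5 else "--")
E
python3 k.py
```

```text
[0.518 0.01  0.494 1.547 0.241 0.292 0.077 0.064] rms mm 1.734449941080107 [np.float64(-0.0), np.float64(-0.0), np.float64(0.002), np.float64(-0.002), np.float64(0.004), np.float64(-0.001), np.float64(0.0), np.float64(0.0)]
0.0205 0 [-0.1   0.24 -0.85 -0.3   0.17] e 0.0000 OK
0.0205 12 [-0.22  0.26 -0.81 -0.2   0.39] e 0.0000 OK
0.0205 24 [-0.31  0.3  -0.73 -0.03  0.57] e 0.0000 OK
0.0205 45 [-0.39  0.42 -0.5   0.42  0.76] e 0.0000 OK
0.0205 65 [-0.4   0.58 -0.21  0.89  0.78] e 0.0000 OK
0.0205 80 [-0.38  0.71  0.01  1.21  0.73] e 0.0000 OK
-0.02 0 [-0.12  0.19 -0.94 -0.32  0.19] e 0.0000 OK
-0.02 12 [-0.25  0.2  -0.89 -0.22  0.42] e 0.0000 OK
-0.02 24 [-0.35  0.25 -0.81 -0.03  0.59] e 0.0000 OK
-0.02 45 [-0.43  0.37 -0.57  0.43  0.76] e 0.0000 OK
-0.02 65 [-0.44  0.53 -0.3   0.89  0.77] e 0.0000 OK
-0.02 80 [-0.41  0.65 -0.08  1.19  0.72] e 0.0000 OK
-0.05 0 [-0.15  0.14 -1.   -0.33  0.21] e 0.0000 OK
-0.05 12 [-0.28  0.16 -0.95 -0.22  0.44] e 0.0000 OK
-0.05 24 [-0.39  0.21 -0.86 -0.03  0.61] e 0.0000 OK
-0.05 45 [-0.47  0.34 -0.63  0.44  0.77] e 0.0000 OK
-0.05 65 [-0.47  0.5  -0.
[... 331 characters left out ...]
] e 0.0000 OK
-0.08 80 [-0.46  0.58 -0.22  1.17  0.7 ] e 0.0000 OK
-0.12 0 [-0.22  0.03 -1.14 -0.35  0.26] e 0.0000 --
-0.12 12 [-0.38  0.05 -1.09 -0.2   0.5 ] e 0.0000 --
-0.12 24 [-0.49  0.11 -0.99  0.02  0.66] e 0.0000 OK
-0.12 45 [-0.57  0.26 -0.74  0.49  0.78] e 0.0000 OK
-0.12 65 [-0.55  0.42 -0.49  0.91  0.75] e 0.0000 OK
-0.12 80 [-0.5   0.54 -0.3   1.16  0.68] e 0.0000 OK
-0.16 0 [-0.28 -0.05 -1.21 -0.33  0.3 ] e 0.0000 --
-0.16 12 [-0.46 -0.02 -1.16 -0.16  0.54] e 0.0000 --
-0.16 24 [-0.57  0.05 -1.05  0.08  0.7 ] e 0.0000 --
-0.16 45 [-0.63  0.22 -0.8   0.54  0.79] e 0.0000 OK
-0.16 65 [-0.6   0.39 -0.56  0.93  0.74] e 0.0000 OK
-0.16 80 [-0.55  0.5  -0.38  1.16  0.66] e 0.0000 OK
```

```bash
cat >> h.py <<'E'
def tgt(x,y,psi,z,th=45,fw=.0557,lat=0.0):
    "mug axis at rack x,y, handle psi deg off; z = TCP height"
    a=np.radians(8.42);t=a+np.radians(psi);O=np.array([.6618,.0662])
    ax=O+np.array([[np.cos(a),-np.sin(a)],[np.sin(a),np.cos(a)]])@[x,y]
    return np.r_[ax-fw*np.array([np.cos(t),np.sin(t)]),z],Rt(t,np.radians(th))
E
python3 -c "
from h import *
plan(*tgt(-.11,-.008,26,.064),15,255)"
```

```text
t 9.4 tcp [ 0.4577 -0.1651  0.0719] j [-0.93  0.23 -0.69  0.74  0.77 -1.7 ] F [-0.3  0.3 -3.2] w 0.157
err mm [ 50.6 175.8  -7.9] deg 7.6
{"linear":[-0.28, 0.26, 0.3],"rotation":[0.06, -0.01, 0.06],"gripper":255},{"linear":[-0.28, 0.26, 0.3],"rotation":[0.06, -0.01, 0.06],"gripper":255},{"linear":[-0.28, 0.27, 0.3],"rotation":[0.06, -0.01, 0.06],"gripper":255},{"linear":[-0.28, 0.27, 0.3],"rotation":[0.06, -0.01, 0.06],"gripper":255},{"linear":[-0.27, 0.27, 0.3],"rotation":[0.06, -0.01, 0.06],"gripper":255},
{"linear":[-0.27, 0.28, 0.3],"rotation":[0.06, -0.01, 0.06],"gripper":255},{"linear":[-0.27, 0.28, 0.3],"rotation":[0.06, -0.01, 0.06],"gripper":255},{"linear":[-0.27, 0.28, 0.29],"rotation":[0.06, -0.01, 0.06],"gripper":255},{"linear":[-0.27, 0.29, 0.29],"rotation":[0.06, -0.01, 0.06],"gripper":255},{"linear":[-0.26, 0.29, 0.29],"rotation":[0.06, -0.01, 0.06],"gripper":255},
{"linear":[-0.26, 0.29, 0.29],"rotation":[0.06, -0.01, 0.06],"gripper":255},{"linear":[-0.26, 0.3, 0.29],"rotation":[0.06, -0.01, 0.06],"gripper":255},{"linear":[-0.26, 0.3, 0.29],"rotation":[0.06, -0.01, 0.06],"gripper":255},{"linear":[-0.26, 0.3, 0.28],"rotation":[0.06, -0.01, 0.06],"gripper":255},{"linear":[-0.25, 0.31, 0.28],"rotation":[0.06, -0.01, 0.06],"gripper":255},
```

>>> carry_out(
  moves=[
    {"linear": [-0.28,0.26,0.3],"rotation": [0.06,0,0.06],"gripper": 255},
    {"linear": [-0.28,0.26,0.3],"rotation": [0.06,0,0.06],"gripper": 255},
    {"linear": [-0.28,0.27,0.3],"rotation": [0.06,0,0.06],"gripper": 255},
    {"linear": [-0.28,0.27,0.3],"rotation": [0.06,0,0.06],"gripper": 255},
    {"linear": [-0.28,0.27,0.3],"rotation": [0.06,0,0.06],"gripper": 255},
  ],
)

```text
time_s: 9.9
eef_pos: [0.4704, -0.1009, 0.0692]
tcp_rot: [-0.807, 2.263, 0.334]
contact_force: [0.1, -0.5, -3.3]
gripper_width: 0.154
```

>>> carry_out(
  moves=[
    {"linear": [-0.27,0.28,0.3],"rotation": [0.06,0,0.06],"gripper": 255},
    {"linear": [-0.27,0.28,0.3],"rotation": [0.06,0,0.06],"gripper": 255},
    {"linear": [-0.27,0.28,0.29],"rotation": [0.06,0,0.06],"gripper": 255},
    {"linear": [-0.27,0.29,0.29],"rotation": [0.06,0,0.06],"gripper": 255},
    {"linear": [-0.26,0.29,0.29],"rotation": [0.06,0,0.06],"gripper": 255},
  ],
)

```text
time_s: 10.4
eef_pos: [0.4836, -0.0381, 0.0652]
tcp_rot: [-0.753, 2.288, 0.319]
contact_force: [0.1, -0.5, -2.4]
gripper_width: 0.151
```

>>> carry_out(
  moves=[
    {"linear": [-0.26,0.29,0.29],"rotation": [0.06,0,0.06],"gripper": 255},
    {"linear": [-0.26,0.3,0.29],"rotation": [0.06,0,0.06],"gripper": 255},
    {"linear": [-0.26,0.3,0.29],"rotation": [0.06,0,0.06],"gripper": 255},
    {"linear": [-0.26,0.3,0.28],"rotation": [0.06,0,0.06],"gripper": 255},
    {"linear": [-0.25,0.31,0.28],"rotation": [0.06,0,0.06],"gripper": 255},
  ],
)

```text
time_s: 10.9
eef_pos: [0.4957, 0.0247, 0.0602]
tcp_rot: [-0.698, 2.314, 0.304]
contact_force: [-0.3, 0.2, -3.3]
gripper_width: 0.152
```

Run:
```python
from h import *
from scipy.optimize import least_squares
s=st(); Rm=R.from_rotvec(s["tcp_rot"]).as_matrix(); print(Rm.round(3))
a=Rm[:2,2]/np.linalg.norm(Rm[:2,2]); ax=s["eef_pos"][:2]+.0557*a; print("mug axis expected",ax)
f=ctrl.grab_frame("top"); P=cloud(f); q=P.reshape(-1,3)
q=q[(np.hypot(q[:,0]-ax[0],q[:,1]-ax[1])<.05)&(abs(q[:,2]-s["eef_pos"][2]-.053)<.012)]
c=least_squares(lambda v:np.hypot(q[:,0]-v[0],q[:,1]-v[1])-.0385,ax,loss="soft_l1",f_scale=.002).x
print("rim",len(q),c.round(4),"median z",np.median(q[:,2]).round(4),"tilt fit",np.linalg.lstsq(np.c_[q[:,:2]-c,np.ones(len(q))],q[:,2],rcond=None)[0].round(3))
plan(*tgt(-.05,-.008,12,.056),10,255)
cv2.imwrite("pics/front.png",cv2.resize(f["frame"][120:290,180:360],None,fx=3.3,fy=3.3,interpolation=cv2.INTER_CUBIC))
```

```text
t 10.9 tcp [0.4957 0.0247 0.0602] j [-0.45  0.05 -0.96  0.13  0.64 -0.9 ] F [-0.3  0.2 -3.3] w 0.152
[[-0.617 -0.56   0.553]
 [-0.398  0.828  0.395]
 [-0.679  0.023 -0.734]]
mug axis expected [0.54106075 0.05708483]
rim 109 [0.5414 0.0545] median z 0.1098 tilt fit [-0.038  0.003  0.109]
t 10.95 tcp [0.4948 0.0266 0.0599] j [-0.45  0.05 -0.97  0.13  0.64 -0.9 ] F [-1.1  0.5 -2.9] w 0.15
err mm [66.5  4.9 -3.9] deg 14.1
{"linear":[-0.16, -0.13, 0.17],"rotation":[0.18, -0.04, 0.16],"gripper":255},{"linear":[-0.16, -0.13, 0.17],"rotation":[0.18, -0.04, 0.16],"gripper":255},{"linear":[-0.16, -0.12, 0.17],"rotation":[0.18, -0.04, 0.16],"gripper":255},{"linear":[-0.16, -0.12, 0.17],"rotation":[0.18, -0.04, 0.16],"gripper":255},{"linear":[-0.17, -0.11, 0.18],"rotation":[0.18, -0.04, 0.16],"gripper":255},
{"linear":[-0.17, -0.1, 0.18],"rotation":[0.18, -0.04, 0.16],"gripper":255},{"linear":[-0.17, -0.1, 0.18],"rotation":[0.18, -0.04, 0.16],"gripper":255},{"linear":[-0.17, -0.09, 0.19],"rotation":[0.18, -0.04, 0.16],"gripper":255},{"linear":[-0.17, -0.09, 0.19],"rotation":[0.18, -0.04, 0.16],"gripper":255},{"linear":[-0.17, -0.08, 0.19],"rotation":[0.18, -0.04, 0.16],"gripper":255},
```

View pics/front.png

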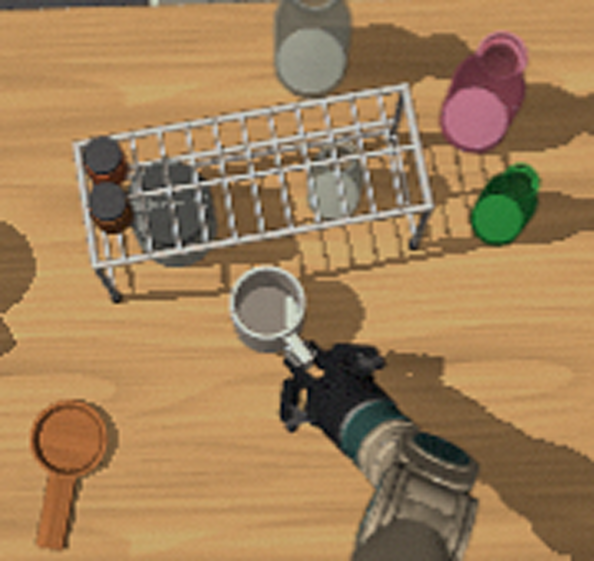

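The mug is held at crop (268,308), in front of the gap, with the handle toward (300,350). Canister and bottle are undisturbed at (175,205) and (335,195). Now I move into the gap while turning the handle.

>>> carry_out(
  moves=[
    {"linear": [-0.16,-0.13,0.17],"rotation": [0.18,-0.04,0.16],"gripper": 255},
    {"linear": [-0.16,-0.13,0.17],"rotation": [0.18,-0.04,0.16],"gripper": 255},
    {"linear": [-0.16,-0.12,0.17],"rotation": [0.18,-0.04,0.16],"gripper": 255},
    {"linear": [-0.17,-0.12,0.17],"rotation": [0.18,-0.04,0.16],"gripper": 255},
    {"linear": [-0.17,-0.11,0.18],"rotation": [0.18,-0.04,0.16],"gripper": 255},
  ],
)

```text
time_s: 11.45
eef_pos: [0.5228, 0.031, 0.055]
tcp_rot: [-0.552, 2.338, 0.25]
contact_force: [-0.5, -0.9, -3.2]
gripper_width: 0.154
```

>>> carry_out(
  moves=[
    {"linear": [-0.17,-0.1,0.18],"rotation": [0.18,-0.04,0.16],"gripper": 255},
    {"linear": [-0.17,-0.1,0.18],"rotation": [0.18,-0.04,0.16],"gripper": 255},
    {"linear": [-0.17,-0.09,0.19],"rotation": [0.18,-0.04,0.16],"gripper": 255},
    {"linear": [-0.17,-0.09,0.19],"rotation": [0.18,-0.04,0.16],"gripper": 255},
    {"linear": [-0.17,-0.08,0.19],"rotation": [0.18,-0.04,0.16],"gripper": 255},
  ],
)

```text
time_s: 11.95
eef_pos: [0.5511, 0.034, 0.0488]
tcp_rot: [-0.403, 2.358, 0.191]
contact_force: [-0.4, -0.5, -3.3]
gripper_width: 0.15
```

Run:
```python
from h import *
from scipy.optimize import least_squares
s=st(); Rm=R.from_rotvec(s["tcp_rot"]).as_matrix(); print(Rm.round(3))
a=Rm[:2,2]/np.linalg.norm(Rm[:2,2]); ax=s["eef_pos"][:2]+.0557*a
q=cloud(ctrl.grab_frame("top")).reshape(-1,3)
q=q[(np.hypot(q[:,0]-ax[0],q[:,1]-ax[1])<.05)&(abs(q[:,2]-s["eef_pos"][2]-.053)<.01)]
c=least_squares(lambda v:np.hypot(q[:,0]-v[0],q[:,1]-v[1])-.0385,ax,loss="soft_l1",f_scale=.002).x
t=np.radians(8.42);B=np.array([[np.cos(t),np.sin(t)],[-np.sin(t),np.cos(t)]])
for n,v in(("exp",ax),("rim",c)): print(n,(B@(v-[.6618,.0662])).round(4))
print(len(q),np.median(q[:,2]))
plan(*tgt(.0,-.008,4,.049),10,255)
```

```text
t 11.95 tcp [0.5511 0.034  0.0488] j [-0.28  0.12 -0.98 -0.18  0.43 -0.47] F [-0.4 -0.5 -3.3] w 0.15
[[-0.688 -0.34   0.641]
 [-0.233  0.94   0.249]
 [-0.687  0.022 -0.726]]
exp [-0.0599 -0.0032]
rim [-0.0613 -0.0061]
86 0.09873180189627462
t 12.0 tcp [0.5516 0.0343 0.0489] j [-0.28  0.12 -0.98 -0.18  0.43 -0.47] F [-0.4  0.2 -2.5] w 0.154
err mm [57.  12.   0.1] deg 7.7
{"linear":[-0.17, -0.03, 0.16],"rotation":[0.11, -0.03, 0.08],"gripper":255},{"linear":[-0.17, -0.03, 0.16],"rotation":[0.11, -0.03, 0.08],"gripper":255},{"linear":[-0.17, -0.03, 0.16],"rotation":[0.11, -0.03, 0.08],"gripper":255},{"linear":[-0.17, -0.02, 0.16],"rotation":[0.11, -0.03, 0.08],"gripper":255},{"linear":[-0.17, -0.02, 0.16],"rotation":[0.11, -0.03, 0.08],"gripper":255},
{"linear":[-0.17, -0.02, 0.16],"rotation":[0.11, -0.03, 0.08],"gripper":255},{"linear":[-0.17, -0.01, 0.16],"rotation":[0.11, -0.03, 0.08],"gripper":255},{"linear":[-0.17, -0.01, 0.16],"rotation":[0.11, -0.03, 0.08],"gripper":255},{"linear":[-0.17, -0.01, 0.16],"rotation":[0.11, -0.03, 0.08],"gripper":255},{"linear":[-0.17, -0.0, 0.16],"rotation":[0.11, -0.03, 0.08],"gripper":255},
```

>>> carry_out(
  moves=[
    {"linear": [-0.19,-0.03,0.15],"rotation": [0.11,-0.04,0.08],"gripper": 255},
    {"linear": [-0.19,-0.03,0.15],"rotation": [0.11,-0.04,0.08],"gripper": 255},
    {"linear": [-0.19,-0.03,0.15],"rotation": [0.11,-0.04,0.08],"gripper": 255},
    {"linear": [-0.19,-0.02,0.15],"rotation": [0.11,-0.04,0.08],"gripper": 255},
    {"linear": [-0.19,-0.02,0.15],"rotation": [0.11,-0.04,0.08],"gripper": 255},
  ],
)

```text
time_s: 12.5
eef_pos: [0.5806, 0.041, 0.0503]
tcp_rot: [-0.32, 2.352, 0.148]
contact_force: [0.2, 0.2, -2.8]
gripper_width: 0.153
```

>>> carry_out(
  moves=[
    {"linear": [-0.18,-0.02,0.15],"rotation": [0.11,-0.04,0.08],"gripper": 255},
    {"linear": [-0.18,-0.01,0.15],"rotation": [0.11,-0.04,0.08],"gripper": 255},
    {"linear": [-0.18,-0.01,0.15],"rotation": [0.11,-0.04,0.08],"gripper": 255},
  ],
)

```text
time_s: 12.8
eef_pos: [0.5994, 0.0452, 0.0518]
tcp_rot: [-0.27, 2.344, 0.121]
contact_force: [-0.5, -0.6, -3.0]
gripper_width: 0.152
```

```bash
cat > chk.py <<'E'
from h import *
from scipy.optimize import least_squares
s=st(); Rm=R.from_rotvec(s["tcp_rot"]).as_matrix(); print(Rm.round(3).tolist())
a=Rm[:2,2]/np.linalg.norm(Rm[:2,2]); ax=s["eef_pos"][:2]+.0557*a
t=np.radians(8.42);B=np.array([[np.cos(t),np.sin(t)],[-np.sin(t),np.cos(t)]])
print("yaw rel",np.degrees(np.arctan2(a[1],a[0])-t).round(1),"exp axis rack",(B@(ax-[.6618,.0662])).round(4))
for n in("top","scene"):
    f=ctrl.grab_frame(n);q=cloud(f).reshape(-1,3); q=q[~np.isnan(q[:,0])]; r=q.copy(); r[:,:2]=(q[:,:2]-[.6618,.0662])@B.T; r=r[abs(r[:,0])<.11]
    m=r[(abs(r[:,2]-.098)<.009)&(abs(r[:,1]+.008)<.043)]
    fit=lambda s,rr,x0:least_squares(lambda v:np.hypot(s[:,0]-v[0],s[:,1]-v[1])-rr,x0,loss="soft_l1",f_scale=.002).x.round(4)
    print(n,"rim",len(m),fit(m,.0385,B@(ax-[.6618,.0662])),"z",np.median(m[:,2]).round(4))
    b=r[(r[:,2]>.02)&(r[:,2]<.12)&(r[:,1]>.03)&(r[:,1]<.16)&(r[:,0]<.04)&(r[:,0]>-.06)&(np.hypot(r[:,0]-.0035,r[:,1]-.0937)<.065)]
    g=r[(r[:,2]>.012)&(r[:,2]<.105)&(np.hypot(r[:,0]-.008,r[:,1]+.0933)<.045)]
    print("  canister",len(b),fit(b,.048,[.0035,.0937]) if len(b) else 0,"bottle",len(g),fit(g,.032,[.008,-.0933]))
E
python3 chk.py; python3 -c "
from h import *
plan(*tgt(.005,-.008,2,.0425),6,255)"
```

```text
t 12.8 tcp [0.5994 0.0452 0.0518] j [-0.17  0.18 -0.94 -0.3   0.29 -0.29] F [-0.5 -0.6 -3. ] w 0.152
[[-0.689, -0.23, 0.687], [-0.158, 0.973, 0.167], [-0.707, 0.007, -0.707]]
yaw rel 5.3 exp axis rack [-0.0094 -0.0066]
top rim 146 [-0.0448 -0.0184] z 0.0966
  canister 91 [0.0031 0.0934] bottle 95 [ 0.0077 -0.0935]
scene rim 289 [-0.0198 -0.0083] z 0.0983
  canister 250 [0.0038 0.0939] bottle 140 [ 0.008 -0.093]
t 12.9 tcp [0.5999 0.0454 0.0522] j [-0.17  0.18 -0.94 -0.3   0.29 -0.29] F [-0.5 -0.3 -3.2] w 0.153
err mm [13.2  3.5 -9.7] deg 3.0
{"linear":[-0.02, 0.0, 0.11],"rotation":[0.07, 0.0, 0.05],"gripper":255},{"linear":[-0.02, 0.0, 0.11],"rotation":[0.07, 0.0, 0.05],"gripper":255},{"linear":[-0.02, 0.0, 0.11],"rotation":[0.07, 0.0, 0.05],"gripper":255},{"linear":[-0.02, 0.0, 0.11],"rotation":[0.07, 0.0, 0.05],"gripper":255},{"linear":[-0.02, 0.01, 0.11],"rotation":[0.07, 0.0, 0.05],"gripper":255},
{"linear":[-0.02, 0.01, 0.11],"rotation":[0.07, 0.0, 0.05],"gripper":255},
```

>>> carry_out(
  moves=[
    {"linear": [-0.03,0,0.1],"rotation": [0.05,0,0.05],"gripper": 255},
    {"linear": [-0.03,0,0.1],"rotation": [0.05,0,0.05],"gripper": 255},
    {"linear": [-0.03,0,0.1],"rotation": [0.05,0,0.05],"gripper": 255},
    {"linear": [-0.03,0,0.1],"rotation": [0.05,0,0.05],"gripper": 255},
  ],
)

```text
time_s: 13.3
eef_pos: [0.6086, 0.0475, 0.0464]
tcp_rot: [-0.236, 2.348, 0.107]
contact_force: [0.8, 1.4, -2.8]
gripper_width: 0.151
```

```bash
python3 chk.py; python3 -c "
from h import *
plan(*tgt(.005,-.008,2,.0425),4,255)"
```

```text
t 13.3 tcp [0.6086 0.0475 0.0464] j [-0.15  0.21 -0.93 -0.32  0.25 -0.25] F [ 0.8  1.4 -2.8] w 0.151
[[-0.694, -0.202, 0.691], [-0.138, 0.979, 0.147], [-0.707, 0.007, -0.708]]
yaw rel 3.6 exp axis rack [ 0.0003 -0.0072]
top rim 148 [-0.0435 -0.0155] z 0.0962
  canister 87 [0.0031 0.0931] bottle 96 [ 0.0076 -0.0935]
scene rim 208 [-0.0072 -0.0082] z 0.0964
  canister 253 [0.0038 0.0939] bottle 140 [ 0.0081 -0.0931]
t 13.4 tcp [0.6087 0.0477 0.0463] j [-0.15  0.21 -0.93 -0.32  0.25 -0.25] F [ 0.3 -0.1 -2.7] w 0.15
err mm [ 4.4  1.3 -3.8] deg 1.3
{"linear":[-0.01, 0.0, 0.06],"rotation":[0.05, -0.0, 0.03],"gripper":255},{"linear":[-0.01, 0.0, 0.06],"rotation":[0.05, -0.0, 0.03],"gripper":255},{"linear":[-0.01, 0.0, 0.06],"rotation":[0.05, -0.0, 0.03],"gripper":255},{"linear":[-0.01, 0.0, 0.06],"rotation":[0.05, -0.0, 0.03],"gripper":255},
```

>>> carry_out(
  moves=[
    {"linear": [0.02,0,0.04],"rotation": [0.03,0,0.03],"gripper": 255},
    {"linear": [0.02,0,0.04],"rotation": [0.03,0,0.03],"gripper": 255},
    {"linear": [0.02,0,0.04],"rotation": [0.03,0,0.03],"gripper": 255},
  ],
)

```text
time_s: 13.7
eef_pos: [0.6098, 0.0478, 0.043]
tcp_rot: [-0.22, 2.349, 0.1]
contact_force: [-0.6, -0.4, -3.5]
gripper_width: 0.154
```

>>> carry_out(
  moves=[
    {"linear": [0.02,0,0.02],"rotation": [0,0,0],"gripper": 255},
    {"linear": [0,0,0],"rotation": [0,0,0],"gripper": 255},
  ],
)

```text
time_s: 13.9
eef_pos: [0.61, 0.0479, 0.0425]
tcp_rot: [-0.22, 2.348, 0.1]
contact_force: [-0.9, -0.5, -1.2]
gripper_width: 0.152
```

>>> carry_out(
  moves=[
    {"linear": [-0.05,0,0.04],"rotation": [0,0,0],"gripper": 255},
    {"linear": [-0.05,0,0.04],"rotation": [0,0,0],"gripper": 255},
    {"linear": [-0.05,0,0.04],"rotation": [0,0,0],"gripper": 255},
    {"linear": [-0.05,0,0.04],"rotation": [0,0,0],"gripper": 255},
    {"linear": [-0.05,0,0.04],"rotation": [0,0,0],"gripper": 255},
  ],
)

```text
time_s: 14.4
eef_pos: [0.6181, 0.0494, 0.0432]
tcp_rot: [-0.22, 2.349, 0.1]
contact_force: [-0.6, -0.1, -3.2]
gripper_width: 0.155
```

```bash
python3 chk.py
```

```text
t 14.4 tcp [0.6181 0.0494 0.0432] j [-0.13  0.23 -0.91 -0.33  0.23 -0.23] F [-0.6 -0.1 -3.2] w 0.155
[[-0.696, -0.188, 0.693], [-0.129, 0.982, 0.138], [-0.707, 0.007, -0.708]]
yaw rel 2.8 exp axis rack [ 0.0099 -0.0075]
top rim 127 [-0.0029 -0.0092] z 0.0952
  canister 92 [0.0031 0.0933] bottle 95 [ 0.0076 -0.0936]
scene rim 153 [-0.0338 -0.0084] z 0.0963
  canister 252 [0.0038 0.0938] bottle 139 [ 0.0083 -0.093 ]
```

>>> carry_out(
  moves=[
    {"linear": [-0.03,0,0.03],"rotation": [0,0,0],"gripper": 255},
    {"linear": [-0.03,0,0.03],"rotation": [0,0,0],"gripper": 255},
    {"linear": [-0.03,0,0.03],"rotation": [0,0,0],"gripper": 255},
    {"linear": [-0.03,0,0.03],"rotation": [0,0,0],"gripper": 255},
    {"linear": [-0.03,0,0.03],"rotation": [0,0,0],"gripper": 255},
  ],
)

```text
time_s: 15.0
eef_pos: [0.6236, 0.0504, 0.043]
tcp_rot: [-0.22, 2.349, 0.1]
contact_force: [-0.7, -0.2, -2.3]
gripper_width: 0.151
```

>>> carry_out(
  moves=[
    {"linear": [-0.02,0,0.02],"rotation": [0,0,0],"gripper": 255},
    {"linear": [-0.02,0,0.02],"rotation": [0,0,0],"gripper": 255},
    {"linear": [-0.02,0,0.02],"rotation": [0,0,0],"gripper": 255},
  ],
)

```text
time_s: 15.3
eef_pos: [0.6259, 0.0509, 0.0431]
tcp_rot: [-0.22, 2.349, 0.1]
contact_force: [0.4, -0.5, -2.0]
gripper_width: 0.146
```

>>> carry_out(
  moves=[
    {"linear": [-0.01,0,0.02],"rotation": [0,0,0],"gripper": 255},
    {"linear": [-0.01,0,0.02],"rotation": [0,0,0],"gripper": 255},
  ],
)

```text
time_s: 15.5
eef_pos: [0.6271, 0.0511, 0.0427]
tcp_rot: [-0.22, 2.349, 0.1]
contact_force: [-0.9, 0.3, -3.8]
gripper_width: 0.153
```

>>> carry_out(
  moves=[
    {"linear": [-0.01,0,0.02],"rotation": [0,0,0],"gripper": 255},
    {"linear": [-0.01,0,0.02],"rotation": [0,0,0],"gripper": 255},
  ],
)

```text
time_s: 15.7
eef_pos: [0.6283, 0.0513, 0.0425]
tcp_rot: [-0.22, 2.348, 0.1]
contact_force: [-0.8, -0.1, -2.5]
gripper_width: 0.154
```

>>> carry_out(
  moves=[
    {"linear": [-0.02,0,0.02],"rotation": [0,0,0],"gripper": 255},
    {"linear": [-0.02,0,0.02],"rotation": [0,0,0],"gripper": 255},
  ],
)

```text
time_s: 15.9
eef_pos: [0.6299, 0.0516, 0.0426]
tcp_rot: [-0.22, 2.348, 0.1]
contact_force: [-0.3, -0.1, -3.3]
gripper_width: 0.152
```

>>> carry_out(
  moves=[
    {"linear": [-0.02,0,0.02],"rotation": [0,0,0],"gripper": 255},
    {"linear": [-0.02,0,0.02],"rotation": [0,0,0],"gripper": 255},
  ],
)

```text
time_s: 16.1
eef_pos: [0.6307, 0.0519, 0.0422]
tcp_rot: [-0.22, 2.349, 0.1]
contact_force: [-6.5, -0.3, 3.3]
gripper_width: 0.152
```

Run:
```python
from h import *
s=st()
f=ctrl.grab_frame("top"); g=ctrl.grab_frame("scene")
A=cv2.resize(f["frame"][140:240,205:325],(480,400),interpolation=cv2.INTER_CUBIC); 
cv2.imwrite("pics/near.png",np.vstack([A]))
P=cloud(f).reshape(-1,3); t=np.radians(8.42);B=np.array([[np.cos(t),np.sin(t)],[-np.sin(t),np.cos(t)]])
for n,fr in(("top",f),("scene",g)):
    P=cloud(fr).reshape(-1,3); r=P.copy(); r[:,:2]=(P[:,:2]-[.6618,.0662])@B.T
    m=r[(abs(r[:,2]-.097)<.006)&(abs(r[:,1]+.008)<.045)&(r[:,0]>-.03)&(r[:,0]<.075)]
    print(n,len(m),"rim x max/min",np.percentile(m[:,0],[2,98]).round(4),"y",np.percentile(m[:,1],[2,98]).round(4))
```

```text
t 16.1 tcp [0.6307 0.0519 0.0422] j [-0.12  0.25 -0.89 -0.32  0.22 -0.22] F [-6.5 -0.3  3.3] w 0.152
top 58 rim x max/min [-0.019   0.0584] y [-0.0483  0.0254]
scene 105 rim x max/min [-0.0192  0.0599] y [-0.0475  0.0304]
```

View pics/near.png

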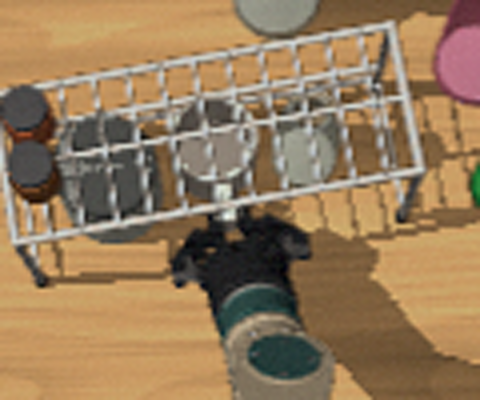

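The mug at (215,145) touches the rails: force is −6.5 N along x and the rim centre is at rack x ≈ 0.020. Canister at (105,170) and bottle at (305,150) haven't moved. Releasing with a part opening.

>>> carry_out(
  moves=[
    {"linear": [0,0,0],"rotation": [0,0,0],"gripper": 205},
    {"linear": [0,0,0],"rotation": [0,0,0],"gripper": 190},
    {"linear": [0,0,0],"rotation": [0,0,0],"gripper": 165},
    {"linear": [0,0,0],"rotation": [0,0,0],"gripper": 145},
    {"linear": [0,0,0],"rotation": [0,0,0],"gripper": 140},
  ],
  newtons=20,
)

```text
time_s: 16.7
eef_pos: [0.6358, 0.0517, 0.0469]
tcp_rot: [-0.221, 2.338, 0.099]
contact_force: [1.0, -0.2, -0.5]
gripper_width: 0.451
```

>>> carry_out(
  moves=[
    {"linear": [0,0,-0.15],"rotation": [0,0,0],"gripper": 140},
    {"linear": [0,0,-0.2],"rotation": [0,0,0],"gripper": 140},
    {"linear": [0,0,-0.3],"rotation": [0,0,0],"gripper": 140},
    {"linear": [0,0,-0.3],"rotation": [0,0,0],"gripper": 140},
    {"linear": [0,0,-0.3],"rotation": [0,0,0],"gripper": 140},
  ],
)

```text
time_s: 17.2
eef_pos: [0.6125, 0.0472, 0.07]
tcp_rot: [-0.222, 2.338, 0.099]
contact_force: [-0.6, -0.1, 1.0]
gripper_width: 0.452
```

```bash
python3 -c "
from h import *
st()"
```

```text
t 17.2 tcp [0.6125 0.0472 0.07  ] j [-0.14  0.16 -0.92 -0.27  0.24 -0.23] F [-0.6 -0.1  1. ] w 0.452
```

>>> carry_out(
  moves=[
    {"linear": [0,0,-0.4],"rotation": [0,0,0],"gripper": 140},
    {"linear": [0,0,-0.4],"rotation": [0,0,0],"gripper": 140},
    {"linear": [0,0,-0.4],"rotation": [0,0,0],"gripper": 140},
    {"linear": [0,0,-0.4],"rotation": [0,0,0],"gripper": 140},
    {"linear": [0,0,-0.4],"rotation": [0,0,0],"gripper": 140},
  ],
)

```text
time_s: 17.7
eef_pos: [0.5736, 0.0399, 0.108]
tcp_rot: [-0.221, 2.338, 0.099]
contact_force: [0.8, 0.3, 0.6]
gripper_width: 0.452
```

```bash
cat > fin.py <<'E'
from h import *
from scipy.optimize import least_squares
st(); t=np.radians(8.42);B=np.array([[np.cos(t),np.sin(t)],[-np.sin(t),np.cos(t)]])
fit=lambda s,rr,x0:least_squares(lambda v:np.hypot(s[:,0]-v[0],s[:,1]-v[1])-rr,x0,loss="soft_l1",f_scale=.002).x.round(4)
for n in("top","scene"):
    f=ctrl.grab_frame(n); P=cloud(f).reshape(-1,3); P=P[~np.isnan(P[:,0])]; r=P.copy(); r[:,:2]=(P[:,:2]-[.6618,.0662])@B.T; r=r[abs(r[:,0])<.12]
    m=r[(abs(r[:,2]-.095)<.008)&(np.hypot(r[:,0]-.02,r[:,1]+.01)<.046)]; c=fit(m,.0385,[.02,-.01])
    h=r[(r[:,2]>.065)&(r[:,2]<.092)&(r[:,0]<c[0]-.045)&(r[:,0]>-.07)&(abs(r[:,1]-c[1])<.04)]
    print(n,"rim",len(m),c,"z",np.median(m[:,2]).round(4),"tilt",np.linalg.lstsq(np.c_[m[:,:2]-c,np.ones(len(m))],m[:,2],rcond=None)[0].round(3),"handle",len(h),h.mean(0).round(4) if len(h) else 0)
    b=r[(r[:,2]>.02)&(r[:,2]<.12)&(r[:,0]<.04)&(np.hypot(r[:,0]-.0035,r[:,1]-.0937)<.06)]
    g=r[(r[:,2]>.012)&(r[:,2]<.105)&(np.hypot(r[:,0]-.008,r[:,1]+.0933)<.045)]
    print("  canister",fit(b,.048,[.0035,.0937]),"bottle",fit(g,.032,[.008,-.0933]))
    if n=="scene": cv2.imwrite("pics/fin.png",cv2.resize(f["frame"][120:300,90:330],(800,600),interpolation=cv2.INTER_CUBIC))
E
python3 fin.py
```

```text
t 17.7 tcp [0.5736 0.0399 0.108 ] j [-0.18 -0.   -0.96 -0.15  0.26 -0.26] F [0.8 0.3 0.6] w 0.452
top rim 75 [ 0.0195 -0.0075] z 0.0938 tilt [0.01  0.018 0.094] handle 23 [-0.0432 -0.0106  0.0819]
  canister [0.0032 0.0934] bottle [ 0.0078 -0.0936]
scene rim 122 [ 0.0197 -0.0078] z 0.0939 tilt [-0.003 -0.012  0.094] handle 47 [-0.0453 -0.0097  0.0817]
  canister [0.0038 0.0939] bottle [ 0.0084 -0.0929]
```

View pics/fin.png

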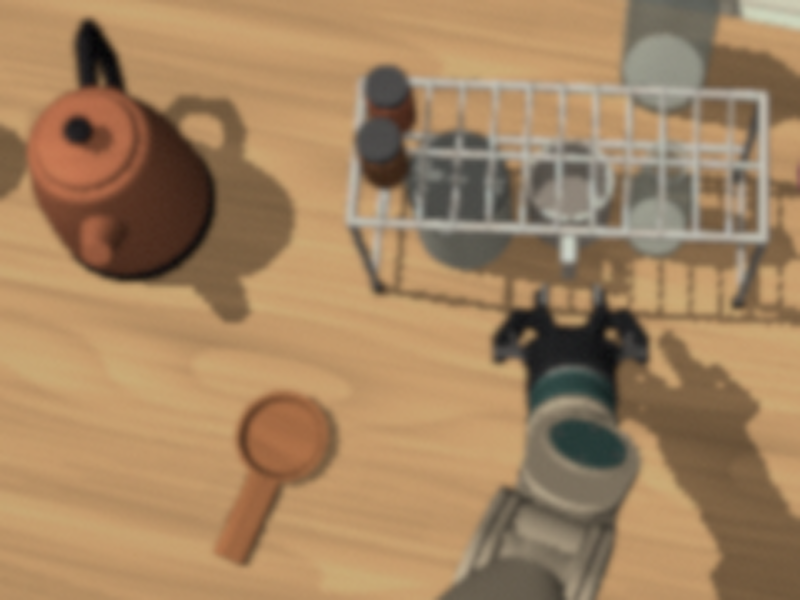

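The mug at (570,185) stands under the rack with its handle out at (568,248) and the gripper clear in front. Kettle at (120,170) and spoon rest at (285,440) look untouched, so I hand in.

>>> carry_out(
  moves=[
    {"linear": [0,0,0],"rotation": [0,0,0],"gripper": 140},
    {"linear": [0,0,0],"rotation": [0,0,0],"gripper": 140},
  ],
)

```text
time_s: 18.0
eef_pos: [0.5737, 0.0396, 0.1091]
tcp_rot: [-0.221, 2.335, 0.098]
contact_force: [-0.3, 0.7, 0.0]
gripper_width: 0.451
```

```bash
python3 -c "
from h import *
st(); print(ctrl.hand_in())"
```

```text
t 18.0 tcp [0.5737 0.0396 0.1091] j [-0.18 -0.   -0.96 -0.15  0.26 -0.26] F [-0.3  0.7  0. ] w 0.451
the job is handed in; nothing more can be done
None
```

I put the mug away and handed the job in at 18.0 s. I held it by the handle with the tool tilted 45°, carried it into the gap, and slid it slowly back until it touched the rails (about 6.5 N measured at the wrist). Then I released it and backed the gripper out.

- **Mug:** both cameras put its axis at rack x ≈ 0.0196 m (fully home is 0.0205, limit 0.0165) and y ≈ −0.008 m. The handle points out of the front to within about 3°. The rim is at about 94 mm, so it stands on the worktop, with a tilt of about 1° or less.
- **Canister and bottle:** they measured within 1 mm of where they started.
- **Kettle and spoon rest:** these I only judged by eye, and they look untouched. The gripper was clear of everything.
- **Disagreements:** the rails met the mug about 2 mm later than I worked out, which is within the camera calibration. While the mug was still held under the rack, the gripper upset the rim measurements, so I went by the arm's position there. They agreed again after release.

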